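# Pack the two-layer inspection sample box

## Robot

A 6-joint arm with a two-finger parallel gripper is mounted at the origin on the work surface. World frame = base frame: x ahead of the robot, y to its left, z up, the work surface at z = 0. Lengths are in m, angles in rad, forces in N, time in s.
With the tool pointing down it reaches from about 0.4 to 0.825 m from the base axis. Payload 7 kg.
Tool frame: the origin (TCP) lies at the very end of the fingers, on their centre line; the grasp point (between the pads) lies 19 mm behind it; z points along the fingers, y is the line along which they close (so a half turn about z gives the same grasp; the last joint's range is limited). The gripper opens to 88 mm and grips with 3 to 60 N. Pads are 19 mm wide; open, the fingers measure 130 mm over their backs; the gripper's body (78 mm by 193 mm) begins 47 mm behind the grasp point.
Start: joints at [-1.034, 0.359, 0.012, 0, -1.224, -0.288], TCP at [0.166, -0.654, 0.227] pointing down, gripper open.
Joint ranges: [-3.07, 3.07], [-1.43, 2.12], [-1.02, 1.25], [-3.03, 1.67], [-3.05, -0], [-3.03, 3.03]. Speed limits (rad/s): [2.39, 2.39, 3.01, 3.14, 3.14, 3.14].

## Interface

Orientations are given as [roll, pitch, yaw] about the fixed x, y, z axes, in that order (R = Rz(yaw) Ry(pitch) Rx(roll)).
In Python, from station import arm gives the robot as it stands. The module is installed in compiled form; this text tells all that it offers.
- The arm moves only by the shell command python3 -m crank 'ROWS' [FORCE]. ROWS is JSON, a list of rows, each an object of numbers: "dx", "dy", "dz": the shift along the world's x, y, z in m; "twist": the turn about the world's z in degrees; "grip": the opening, from -1 (shut) to 1 (fully open). A call has exactly 5 rows; each row is the pose to reach, as a shift and turn from the pose commanded when the call began; what a row does not reach only later rows make up. A row lasts 1/12 s, in which the tool goes at most 41.7 mm and 7.16 degrees, less where a joint would pass 70% of its speed; a pose out of reach is approached as far as the arm can. A call with a gripper value outside its range is refused whole. The fingers move at their own pace and stop on an object; FORCE is the grip in N (left out, the last holds). Time passes only in rows, so rows that repeat a pose let the fingers close, or fill a call up. It gives the time, the measured TCP pose, the force, the opening and the grip force at its end, in the units of the state.
- arm.get_state(): the state, without advancing time (a new reading comes with each control period).
- arm.grab_frame(name): name is "side" or "top" or "wrist"; returns the picture (420x560x3 uint8, red, green, blue); there is no depth.
- arm.get_calibration(name): a dict with "fx", "fy", "cx", "cy" (pixels), "cam_to_world" (4x4, takes a point from camera to world coordinates); the wrist camera has in their place "tool_from_camera" (4x4, takes a point from camera to tool coordinates, whose origin is the TCP and whose axes are the flange's). Camera axes: x right, y down, z forward; pixel columns grow to the right and rows downward; lengths in m; the calibration is good to about 2 mm. The wrist camera is an equidistant fisheye: a pixel r from the principal point sees the ray r / f radians off the axis. A picture is of the moment at which its call begins: read the wrist's pose just before it. get_calibration takes no time and is no camera call.
- arm.job_done(): hands the job in; it is judged then, once.
The state is a dict: "t": time; "q": joint angles; "qd": joint speeds; "joint_efforts": joint torques, N m; "eef_pos": TCP position; "ee_rot": TCP orientation; "force": force on the tool from outside, world axes, zero at the start; "moment": the same for the moment, N m; "width": finger opening in m; "gripper_force": force on a finger pad.
Only numpy, scipy, OpenCV 4.12 (cv2) and the standard library are available. Lean on these libraries where they do the work, as an engineer would, in place of code of your own. Each camera call takes 0.05 s, during which the arm holds its last target. There are 200 camera calls.

## Task

Pack the sample box for the inspection room: press every black T-bracket that lies on the bench fully home, flush, into a cutout of the foam in the blue box, lay the white separator sheet flat over that layer, stack the upper foam tray flat on the sheet, and have both yellow L-brackets pressed fully home, flush, in the tray's cutouts. Leave the other tools and things on the bench where they are.

Things in the scene. Friction and masses are not known exactly. Their poses are not given: they have to be found in the camera images.
- box: open blue plastic sample box, fixed on the bench, outside 186 x 246 mm (x by y), walls 5 mm thick and 70 mm high, inside 176 x 236 mm. Origin: centre of its underside on the bench. A grey foam insert fills it up to 32 mm above the bench, with four T cutouts.
- cutout1 (a point): T cutout in the box's foam, at x = +42, y = +58 mm of the box: the point on its red floor where a seated T-bracket's origin lies. Its stem points along the box's +y (bracket yaw = box yaw + 90 degrees). 22 mm deep (seated = flush), 2 mm wider than the bracket all round. Springy foam nibs grip the stem: free for 7 mm, then it stands proud until pushed with some 4 to 10 N.
- cutout2 (a point): T cutout in the box's foam, at x = +42, y = -58 mm of the box: the point on its red floor where a seated T-bracket's origin lies. Its stem points along the box's +y (bracket yaw = box yaw + 90 degrees). 22 mm deep (seated = flush), 2 mm wider than the bracket all round. Springy foam nibs grip the stem: free for 7 mm, then it stands proud until pushed with some 4 to 10 N.
- cutout3 (a point): T cutout in the box's foam, at x = -42, y = +58 mm of the box: the point on its red floor where a seated T-bracket's origin lies. Its stem points along the box's +y (bracket yaw = box yaw + 90 degrees). 22 mm deep (seated = flush), 2 mm wider than the bracket all round. Springy foam nibs grip the stem: free for 7 mm, then it stands proud until pushed with some 4 to 10 N.
- cutout4 (a point): T cutout in the box's foam, at x = -42, y = -58 mm of the box: the point on its red floor where a seated T-bracket's origin lies. Its stem points along the box's +y (bracket yaw = box yaw + 90 degrees). 22 mm deep (seated = flush), 2 mm wider than the bracket all round. Springy foam nibs grip the stem: free for 7 mm, then it stands proud until pushed with some 4 to 10 N.
- sheet_seat (a point): centre of the top face of the box's foam, 32 mm above the bench: where the sheet's origin comes to lie; turns with the box.
- tray_seat (a point): the same, 37 mm above the bench: where the origin of the tray comes to lie when it rests on the sheet; turns with the box.
- sheet: stiff white plastic separator sheet, 168 x 228 x 5 mm (x, y, z), 0.12 kg; at the start loose on top of the foam tray. Origin: centre of its underside. At its middle a strap 32 mm wide (y = -16 to +16, 48 mm long in x) between two holes (each 48 mm in x, y = 16 to 48 mm): pinch it across y, a finger in either hole. Either way round fits.
- tray: upper foam tray, grey on a red base, 166 x 226 x 28 mm high, 0.35 kg; starts on the bench under the sheet. Origin: centre of its underside. At its middle a lifting rib 26 mm wide (y = -13 to +13, 48 mm long in x, full height) between two through slots (each 48 mm in x, y = 13 to 47 mm): pinch it across y. Two L cutouts. Either way round fits.
- tray_cutout1 (a point): L cutout in the tray, at y = +69 mm of the tray: the point on its red floor, 8 mm above the tray's underside, where a seated L-bracket's origin lies. 20 mm deep (seated = flush), 2 mm wider than the bracket all round. Bracket's axes = the tray's (foot to +y, outward). Foam nibs grip the bar: free for 6 mm, then it stands proud until pushed with some 4 to 10 N.
- tray_cutout2 (a point): L cutout in the tray, at y = -69 mm of the tray: the point on its red floor, 8 mm above the tray's underside, where a seated L-bracket's origin lies. 20 mm deep (seated = flush), 2 mm wider than the bracket all round. Bracket turned 180 degrees to the tray (foot to -y, outward). Foam nibs grip the bar: free for 6 mm, then it stands proud until pushed with some 4 to 10 N.
- tee1: black T-shaped steel bracket lying flat, 84 x 52 x 22 mm high, 0.10 to 0.21 kg; may be absent. Origin: underside, on the stem's centre line, midway along the 84 mm. x runs along the stem, which is 26 mm wide (y -13 to +13) from x = -16 to +42 mm; the crossbar spans x = -42 to -16, y = -26 to +26 mm. Flat top at z = 22 mm. Push it home on its top at x = 4 mm.
- tee2: black T-shaped steel bracket lying flat, 84 x 52 x 22 mm high, 0.10 to 0.21 kg; may be absent. Origin: underside, on the stem's centre line, midway along the 84 mm. x runs along the stem, which is 26 mm wide (y -13 to +13) from x = -16 to +42 mm; the crossbar spans x = -42 to -16, y = -26 to +26 mm. Flat top at z = 22 mm. Push it home on its top at x = 4 mm.
- tee3: black T-shaped steel bracket lying flat, 84 x 52 x 22 mm high, 0.10 to 0.21 kg; may be absent. Origin: underside, on the stem's centre line, midway along the 84 mm. x runs along the stem, which is 26 mm wide (y -13 to +13) from x = -16 to +42 mm; the crossbar spans x = -42 to -16, y = -26 to +26 mm. Flat top at z = 22 mm. Push it home on its top at x = 4 mm.
- tee4: black T-shaped steel bracket lying flat, 84 x 52 x 22 mm high, 0.10 to 0.21 kg; may be absent. Origin: underside, on the stem's centre line, midway along the 84 mm. x runs along the stem, which is 26 mm wide (y -13 to +13) from x = -16 to +42 mm; the crossbar spans x = -42 to -16, y = -26 to +26 mm. Flat top at z = 22 mm. Push it home on its top at x = 4 mm.
- ell1: yellow-zinc L-shaped bracket lying flat, 110 x 48 x 20 mm high, 0.10 to 0.21 kg. Origin: underside, middle of the 24 mm wide bar along x (x -55 to +55, y -12 to +12 mm); the foot stands out to +y at the -x end (x = -55 to -29, y = 12 to 36 mm). Flat top at z = 20 mm. Push it home on its top at the origin.
- ell2: yellow-zinc L-shaped bracket lying flat, 110 x 48 x 20 mm high, 0.10 to 0.21 kg. Origin: underside, middle of the 24 mm wide bar along x (x -55 to +55, y -12 to +12 mm); the foot stands out to +y at the -x end (x = -55 to -29, y = 12 to 36 mm). Flat top at z = 20 mm. Push it home on its top at the origin.
- caliper: bystander: steel caliper lying flat, 165 x 55 x 13 mm; origin at its underside near the middle.
- tape: bystander: roll of brown tape lying flat, 84 mm across, 24 mm high; origin at the centre of its underside.
- oil: bystander: yellow oil bottle, upright, 56 mm across, 130 mm tall; origin at the centre of its underside.
- spanner: bystander: spanner lying flat, 170 mm long; origin at its underside.
- brush: bystander: brush lying flat, 180 mm long; origin at its underside.
- mug: bystander: white mug, upright, 76 mm across, 90 mm tall; origin at the centre of its underside.
- screwdriver: bystander: screwdriver lying flat, 160 mm long; origin at its underside.
There are look-alikes about, which are no part of the job. What is shaped like the ell2 but orange is not meant.

How it is judged:
By the outcome, as a careful person would: the job done as asked, in the order asked, and still so for the second after the job is handed in, with the robot touching nothing.
Of tee1, tee2, tee3, tee4 only 2 to 4 are there at a start; the rules pass over those that are not, and their reading is None.
At some moment in a run one of tee1, tee2, tee3, tee4, ell1, ell2, sheet, tray may be knocked a few centimetres aside while the robot is not near it.
It also fails if it takes over 210 s, if anything falls off the work surface, if the arm or the gripper's body presses on something with over 40 N, if the wrist force passes 120 N, or if a joint passes its speed limit or range.

## Working session

There is one attempt and no reset: what is moved stays moved. The work goes in short steps, Python scripts to look and compute and a shell command to move; the robot and the scene stay as the last step left them, time stands still between calls to the robot, and variables do not carry over. Pictures are saved under pics/ and viewed, at most 14 in all, crops included, and the job is handed in when it is done.

```bash
mkdir -p pics; cat > h.py <<'E'
import numpy as np, cv2, json
from station import arm
def grab(n,name):
    s=arm.get_state(); f=arm.grab_frame(n); cv2.imwrite(f'pics/{name}.png',f[:,:,::-1]); return s,f
E
python3 - <<'E'
from h import *
for n in('top','side'):
    s,f=grab(n,n+'0'); c=arm.get_calibration(n); print(n,c['fx'],c['fy'],c['cx'],c['cy'],np.round(c['cam_to_world'],3).tolist())
c=arm.get_calibration('wrist');print({k:np.round(v,4).tolist() for k,v in c.items()}); s=arm.get_state(); print(s)
E
```

```text
top 462.12507211016595 462.12507211016595 278.2797449858976 208.53349258090498 [[0.012, -0.998, 0.063, 0.379], [-1.0, -0.012, -0.003, 0.022], [0.004, -0.063, -0.998, 1.475], [0.0, 0.0, 0.0, 1.0]]
side 495.5827474081128 495.5827474081128 282.4550914936353 210.58724765236323 [[-0.621, -0.466, 0.63, -0.483], [-0.784, 0.389, -0.485, 0.725], [-0.019, -0.795, -0.606, 0.96], [0.0, 0.0, 0.0, 1.0]]
{'fx': 325.1923, 'fy': 325.1923, 'cx': 285.0197, 'cy': 216.7296, 'tool_from_camera': [[-0.0002, -0.9683, -0.2499, 0.0665], [1.0, -0.0001, -0.0003, -0.0006], [0.0002, -0.2499, 0.9683, -0.158], [0.0, 0.0, 0.0, 1.0]]}
{'t': 0.1, 'q': array([-1.03389888e+00,  3.59296836e-01,  1.11755775e-02, -2.84612751e-04,
       -1.22410537e+00, -2.88126956e-01]), 'qd': array([ 0.00184776, -0.00190387,  0.00322244,  0.00166828, -0.00223025,
       -0.00094805]), 'joint_efforts': array([-1.34162237e-03, -5.84163845e+01,  2.93748289e+01,  7.01553494e+00,
        1.01256953e-02, -5.83596693e-05]), 'eef_pos': array([ 0.16607522, -0.65381273,  0.22574353]), 'ee_rot': array([ 3.14014528e+00, -1.49921279e-04, -2.89291896e+00]), 'force': array([0.45999227, 0.2513698 , 0.99455732]), 'moment': array([-0.00695835, -0.01875849, -0.01078289]), 'gripper_force': 0.0, 'width': 0.08788259396736899}
```

View pics/top0.png

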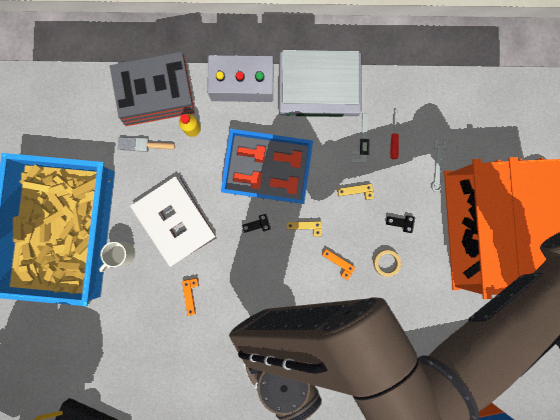

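View pics/side0.png

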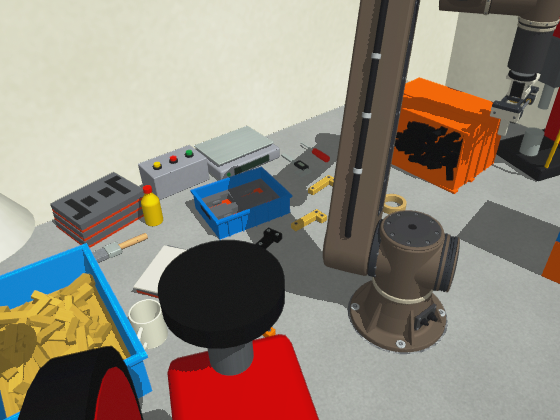

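The top view shows the blue box at (267,166), with the sheet on the tray at (173,220). There are two black tees on the bench at (257,223) and (400,222), and two yellow ells at (305,227) and (356,190). The orange ells at (338,262) and (190,295) are look-alikes. The black parts in the orange bin and the stack at (150,85) aren't part of the job. The arm hides the area below row 300, so I'll check it for tees once the arm has moved.

```bash
cat >> h.py <<'E'
def top2w(uv,z,n='top'):
    c=arm.get_calibration(n); T=np.array(c['cam_to_world']); uv=np.atleast_2d(uv).astype(float)
    d=np.c_[(uv[:,0]-c['cx'])/c['fx'],(uv[:,1]-c['cy'])/c['fy'],np.ones(len(uv))]@T[:3,:3].T
    return (T[:3,3]+d*((z-T[2,3])/d[:,2:]))[:,:2]
def wrist2w(uv,z,s):
    from scipy.spatial.transform import Rotation as R
    c=arm.get_calibration('wrist'); C=np.array(c['tool_from_camera']); uv=np.atleast_2d(uv).astype(float)
    p=(uv-[c['cx'],c['cy']])/c['fx']; r=np.linalg.norm(p,axis=1)+1e-9
    d=np.c_[p/r[:,None]*np.sin(r)[:,None],np.cos(r)]
    W=R.from_euler('xyz',s['ee_rot']).as_matrix(); d=d@(W@C[:3,:3]).T; o=W@C[:3,3]+s['eef_pos']
    return (o+d*((z-o[2])/d[:,2:]))[:,:2]
def mask(f,kind):
    h=cv2.cvtColor(f,cv2.COLOR_RGB2HSV).astype(int); H,S,V=h[...,0],h[...,1],h[...,2]
    m={'black':V<45,'yellow':(H>=18)&(H<=28)&(S>110)&(V>70),'white':(S<18)&(V>215),'blue':(H>95)&(H<115)&(S>130),
       'red':((H<8)|(H>172))&(S>140)&(V>60),'orange':(H>8)&(H<17)&(S>150)}[kind]
    return m.astype(np.uint8)
def blobs(f,kind,lo,hi,close=0):
    m=mask(f,kind)
    if close: m=cv2.morphologyEx(m,cv2.MORPH_CLOSE,np.ones((close,close)))
    cs=cv2.findContours(m,cv2.RETR_EXTERNAL,cv2.CHAIN_APPROX_NONE)[0]
    return [c for c in cs if lo<cv2.contourArea(c)<hi]
def pose(c,cast,kind):
    """bracket pose (x,y,yaw deg,long,short) from contour; cast: uv->world xy at top plane"""
    w=cast(c[:,0,:]).astype(np.float32)*1000
    (cx,cy),(a,b),ang=cv2.minAreaRect(w)
    if a<b: a,b,ang=b,a,ang+90
    M=cv2.moments(w.reshape(-1,1,2)); g=np.array([M['m10'],M['m01']])/M['m00']-[cx,cy]
    u=np.array([np.cos(np.radians(ang)),np.sin(np.radians(ang))])
    if g@u>0: u=-u
    v=np.array([-u[1],u[0]]); o=np.array([cx,cy])
    if kind=='ell': o=o-12*v
    return np.round([*o,np.degrees(np.arctan2(u[1],u[0])),a,b,g@u,g@v],1)
E
python3 - <<'E'
from h import *
s,f=grab('top','top1')
for k,kind,z in(('black','tee',.022),('yellow','ell',.020)):
    for c in blobs(f,k,120,1500,3): print(k,c.reshape(-1,2).mean(0).round(),pose(c,lambda p:top2w(p,z),kind))
for k,z in(('white',.033),('blue',.07)):
    for c in blobs(f,k,3000,20000,3):
        r=cv2.minAreaRect((top2w(c[:,0],z)*1000).astype(np.float32)); print(k,c.reshape(-1,2).mean(0).round(),np.round([*r[0],*r[1],r[2]],1))
x,y=(f[120:300,220:430],0);cv2.imwrite('pics/crop1.png',cv2.resize(f[170:300,170:440,::-1],None,fx=2.9,fy=2.9,interpolation=2))
E
```

```text
black [ 83. 413.] [-149.3  599.7  -89.4  186.2   62.7  -17.9   -9.6]
black [306. 367.] [-17.1 -73.6  86.4 124.8  30.3  -1.1  -0.6]
black [407. 377.] [ -40.8 -364.1  107.   314.3   77.3  -55.7    0.8]
black [516. 287.] [ 213.9 -717.6  134.9  480.6   86.3  -17.6   -7.9]
black [401. 222.] [ 432.7 -364.1   81.2   83.9   50.3   -7.4   -0. ]
black [256. 224.] [420.8  88.6 104.7  79.9  49.6  -9.8   0.8]
black [470. 218.] [ 448.8 -580.3    3.6  240.8   48.3  -15.3   -4.8]
black [126.  91.] [848.4 518.   11.1 112.9  45.   -9.6  -7.8]
black [173.  78.] [ 882.6  349.8 -168.4  111.8   45.2   -9.8   -8. ]
yellow [386. 262.] [ 317.8 -323.6   90.6   78.7   77.9   -3.5   -1.9]
yellow [306. 226.] [422.8 -64.1  90.7 107.1  44.   -8.   -5.4]
yellow [357. 191.] [ 534.7 -223.9   98.8  110.1   47.1   -8.7   -7.3]
yellow [189. 125.] [ 7.406e+02  2.927e+02  3.830e+01  7.110e+01  5.600e+01 -3.600e+00
  3.000e-01]
white [172. 221.] [427.4 348.4 228.6 168.   34.5]
blue [ 52. 228.] [398.6 712.5 352.2 438.8  85.5]
blue [266. 166.] [599.   55.5 257.9 199.2  82.5]
```

View pics/crop1.png

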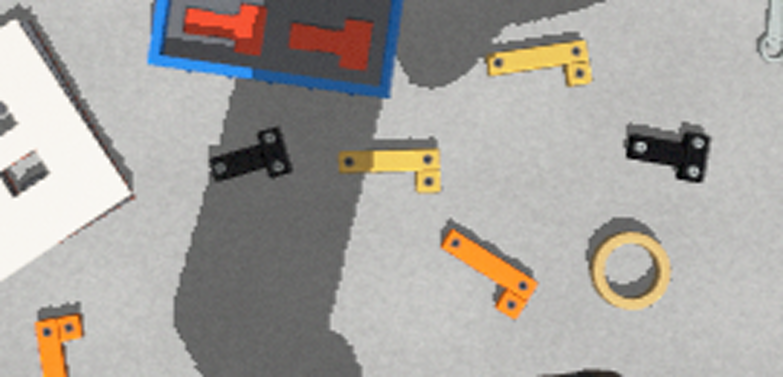

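The crop shows two black tees, at (250,155) and (668,155), and two plain yellow ells, at (390,165) and (540,62). The orange pieces at (490,270) and (58,340) are the wrong colour and the ring is the tape. I'll start with the right-hand tee and check what the arm was hiding.

```bash
python3 -m crank '[{"dx":0.04,"dy":0.04,"twist":7},{"dx":0.07,"dy":0.07,"twist":14},{"dx":0.1,"dy":0.1,"twist":21},{"dx":0.13,"dy":0.13,"twist":28},{"dx":0.16,"dy":0.16,"twist":35}]' 40
python3 -m crank '[{"dx":0.03,"dy":0.03,"twist":7},{"dx":0.06,"dy":0.06,"twist":14},{"dx":0.08,"dy":0.09,"twist":21},{"dx":0.1,"dy":0.12,"twist":28},{"dx":0.1,"dy":0.13,"twist":32}]' 40
python3 -m crank '[{},{},{},{},{}]'
cat >> h.py <<'E'
def look(kind,name='w'):
    """wrist view: poses of brackets of a kind"""
    s,f=grab('wrist',name); z={'tee':.022,'ell':.020}[kind]
    print('TCP',np.round(s['eef_pos']*1000,1),'yaw',round(np.degrees(s['ee_rot'][2]),1),'q6',round(s['q'][5],2),'t',round(s['t'],1))
    for c in blobs(f,{'tee':'black','ell':'yellow'}[kind],300,40000,5):
        p=pose(c,lambda p:wrist2w(p,z,s),kind)
        if 60<p[3]<135 and 35<p[4]<65: print(kind,c.reshape(-1,2).mean(0).round(),p)
E
python3 -c "
from h import *
look('tee','w1'); grab('top','top2')"
```

```text
TCP [ 166.1 -653.9  225.9] yaw -165.7 q6 -0.29 t 0.1
tee [425. 393.] [ 444.6 -351.4   14.9  116.2   54.9  -19.6    7. ]
tee [452. 280.] [ 219.6 -409.7 -165.6  117.    55.7   -9.3   -0.8]invalid input at $[0]: expected keys dx, dy, dz, twist, grip
invalid input at $[0]: expected keys dx, dy, dz, twist, grip
invalid input at $[0]: expected keys dx, dy, dz, twist, grip
```

View pics/w1.png

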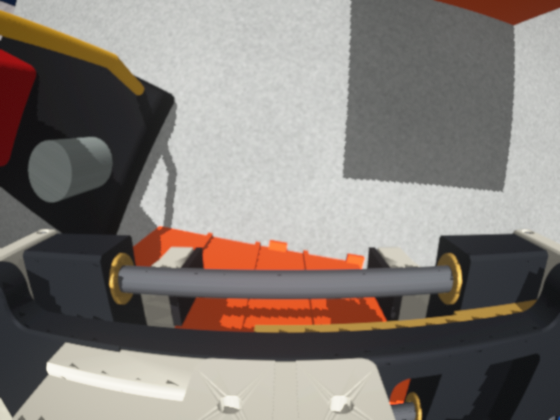

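View pics/top2.png

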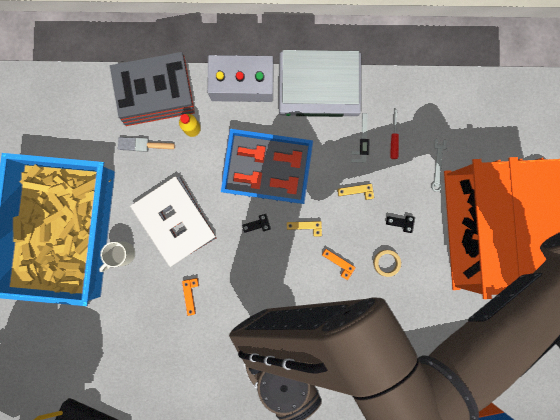

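The wrist view looks out past the tool's +x side, with the gripper filling the rows below about 230. The top view is unchanged because the rows were refused: every key has to be given.

```bash
sed -i "s/s,f=grab('wrist',name); z=/s,f=grab('wrist',name); f=f.copy(); f[228:]=128; z=/" h.py
python3 -m crank '[{"dx":0.04,"dy":0.04,"dz":0,"twist":7,"grip":1},{"dx":0.07,"dy":0.07,"dz":0,"twist":14,"grip":1},{"dx":0.1,"dy":0.1,"dz":0,"twist":21,"grip":1},{"dx":0.13,"dy":0.13,"dz":0,"twist":28,"grip":1},{"dx":0.16,"dy":0.16,"dz":0,"twist":35,"grip":1}]' 40
python3 -m crank '[{"dx":0.03,"dy":0.03,"dz":0,"twist":7,"grip":1},{"dx":0.06,"dy":0.06,"dz":0,"twist":14,"grip":1},{"dx":0.08,"dy":0.09,"dz":0,"twist":21,"grip":1},{"dx":0.1,"dy":0.12,"dz":0,"twist":28,"grip":1},{"dx":0.1,"dy":0.2,"dz":0,"twist":32,"grip":1}]' 40
python3 -m crank '[{"dx":0,"dy":0,"dz":0,"twist":0,"grip":1},{"dx":0,"dy":0,"dz":0,"twist":0,"grip":1},{"dx":0,"dy":0,"dz":0,"twist":0,"grip":1},{"dx":0,"dy":0,"dz":0,"twist":0,"grip":1},{"dx":0,"dy":0,"dz":0,"twist":0,"grip":1}]' 40
python3 -c "
from h import *
look('tee','w2'); grab('top','top3')"
```

```text
t: 0.67
eef_pos: [0.3144, -0.5054, 0.2266]
ee_rot: [-3.142, 0.0, -2.276]
force: [1.8, -1.0, -0.5]
width: 0.0877
gripper_force: 0.0
t: 1.08
eef_pos: [0.4165, -0.3445, 0.226]
ee_rot: [-3.142, -0.001, -1.716]
force: [1.3, 1.0, 0.6]
width: 0.0873
gripper_force: 0.0
t: 1.5
eef_pos: [0.4132, -0.3462, 0.2264]
ee_rot: [3.141, -0.0, -1.725]
force: [-0.8, 0.2, -0.2]
width: 0.0879
gripper_force: 0.0
TCP [ 413.2 -346.2  226.4] yaw -98.9 q6 0.18 t 1.5
tee [265. 173.] [ 433.8 -368.5   80.6   78.8   48.1   -8.4   -1.9]
tee [152.  17.] [ 539.  -591.5 -160.    90.1   46.8   -3.6   -5.3]
```

View pics/w2.png

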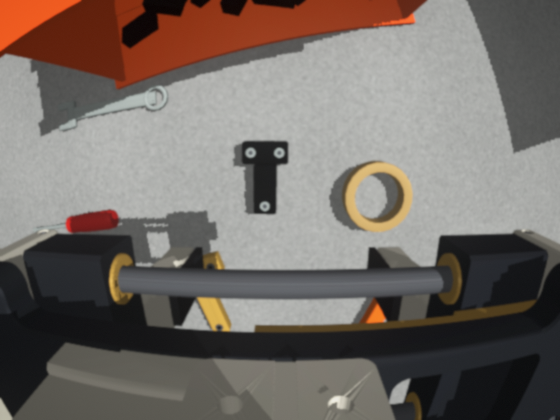

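View pics/top3.png

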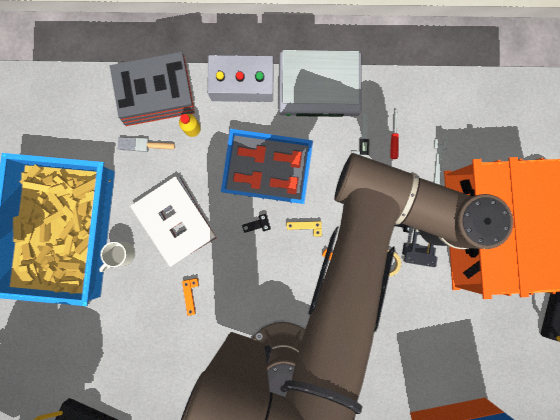

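Only two tees are on the bench: nothing shows in the area the arm hid. The wrist view has this tee at (265,175), stem toward the gripper, and it agrees with the top view to within 4 mm. Grasping it now.

```bash
python3 -m crank '[{"dx":0.01,"dy":-0.01,"dz":-0.04,"twist":0,"grip":1},{"dx":0.02,"dy":-0.019,"dz":-0.08,"twist":0,"grip":1},{"dx":0.02,"dy":-0.019,"dz":-0.12,"twist":0,"grip":1},{"dx":0.02,"dy":-0.019,"dz":-0.16,"twist":0,"grip":1},{"dx":0.02,"dy":-0.019,"dz":-0.19,"twist":0,"grip":0.5}]' 40
python3 -m crank '[{"dx":0,"dy":0,"dz":-0.015,"twist":0,"grip":0.5},{"dx":0,"dy":0,"dz":-0.027,"twist":0,"grip":0.5},{"dx":0,"dy":0,"dz":-0.027,"twist":0,"grip":0.5},{"dx":0,"dy":0,"dz":-0.027,"twist":0,"grip":-1},{"dx":0,"dy":0,"dz":-0.027,"twist":0,"grip":-1}]' 40
python3 -m crank '[{"dx":0,"dy":0,"dz":0,"twist":0,"grip":-1},{"dx":0,"dy":0,"dz":0,"twist":0,"grip":-1},{"dx":0,"dy":0,"dz":0,"twist":0,"grip":-1},{"dx":0,"dy":0,"dz":0,"twist":0,"grip":-1},{"dx":0,"dy":0,"dz":0,"twist":0,"grip":-1}]' 40
```

```text
t: 2.02
eef_pos: [0.4317, -0.3644, 0.0332]
ee_rot: [3.139, 0.001, -1.726]
force: [-0.4, 0.7, 0.1]
width: 0.0846
gripper_force: 0.0
t: 2.43
eef_pos: [0.4339, -0.3649, 0.0103]
ee_rot: [-3.141, -0.0, -1.724]
force: [-0.1, -0.3, -0.5]
width: 0.0578
gripper_force: 0.0
t: 2.85
eef_pos: [0.4338, -0.3643, 0.0101]
ee_rot: [-3.141, -0.0, -1.723]
force: [-1.6, 1.3, 5.1]
width: 0.0253
gripper_force: 40.0
```

```bash
python3 -m crank '[{"dx":0,"dy":0,"dz":0.03,"twist":0,"grip":-1},{"dx":0,"dy":0,"dz":0.07,"twist":0,"grip":-1},{"dx":0,"dy":0,"dz":0.11,"twist":0,"grip":-1},{"dx":0,"dy":0,"dz":0.15,"twist":0,"grip":-1},{"dx":0,"dy":0,"dz":0.19,"twist":0,"grip":-1}]' 40
python3 -m crank '[{"dx":0.01,"dy":0.035,"dz":0,"twist":0,"grip":-1},{"dx":0.02,"dy":0.07,"dz":0,"twist":0,"grip":-1},{"dx":0.03,"dy":0.105,"dz":0,"twist":0.5,"grip":-1},{"dx":0.04,"dy":0.14,"dz":0,"twist":1,"grip":-1},{"dx":0.05,"dy":0.175,"dz":0,"twist":1,"grip":-1}]' 40
python3 -m crank '[{"dx":0.01,"dy":0.035,"dz":0,"twist":0,"grip":-1},{"dx":0.02,"dy":0.07,"dz":0,"twist":0,"grip":-1},{"dx":0.03,"dy":0.105,"dz":0,"twist":0,"grip":-1},{"dx":0.04,"dy":0.14,"dz":0,"twist":0,"grip":-1},{"dx":0.05,"dy":0.175,"dz":0,"twist":0,"grip":-1}]' 40
python3 -m crank '[{"dx":0.01,"dy":0.035,"dz":0,"twist":0,"grip":-1},{"dx":0.02,"dy":0.065,"dz":0,"twist":0,"grip":-1},{"dx":0.02,"dy":0.065,"dz":0,"twist":0,"grip":-1},{"dx":0.02,"dy":0.065,"dz":0,"twist":0,"grip":-1},{"dx":0.02,"dy":0.065,"dz":0,"twist":0,"grip":-1}]' 40
cat >> h.py <<'E'
def cutouts(name,z=.010,kind='tee',row=228):
    s,f=grab('wrist',name); f=f.copy(); f[row:]=128
    print('TCP',np.round(s['eef_pos']*1000,1),'yaw',round(np.degrees(s['ee_rot'][2]),1),'t',round(s['t'],1))
    for c in blobs(f,'red',500,40000,5): print(c.reshape(-1,2).mean(0).round(),cv2.boundingRect(c),pose(c,lambda p:wrist2w(p,z,s),kind))
    return s,f
E
python3 -c "
from h import *
cutouts('w3')"
```

```text
t: 3.27
eef_pos: [0.4328, -0.3638, 0.2014]
ee_rot: [3.141, 0.0, -1.723]
force: [1.9, -0.7, -2.9]
width: 0.0257
gripper_force: 40.0
t: 3.68
eef_pos: [0.4832, -0.1875, 0.1996]
ee_rot: [-3.142, 0.0, -1.706]
force: [1.0, -0.1, -2.6]
width: 0.0254
gripper_force: 40.0
t: 4.1
eef_pos: [0.5332, -0.0123, 0.1995]
ee_rot: [3.141, 0.0, -1.706]
force: [2.1, 0.0, -2.1]
width: 0.0257
gripper_force: 40.0
t: 4.52
eef_pos: [0.5529, 0.0508, 0.1991]
ee_rot: [3.14, -0.0, -1.705]
force: [0.9, 0.4, -1.8]
width: 0.0258
gripper_force: 40.0
TCP [552.9  50.8 199.1] yaw -97.7 t 4.5
[201. 149.] (178, 114, 46, 81) [ 6.381e+02 -9.100e+00  8.150e+01  8.790e+01  5.090e+01 -7.800e+00
  2.000e-01]
[280. 141.] (254, 112, 53, 66) [ 5.511e+02 -6.400e+00  8.210e+01  6.990e+01  5.510e+01 -6.300e+00
  1.000e-01]
```

View pics/w3.png

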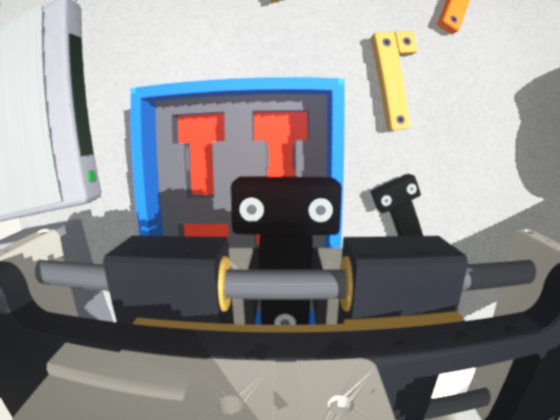

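The view shows cutout 2's red floor at (201,150) and cutout 4's at (280,145), 84 mm apart as specified. The held tee's crossbar spans columns 232–341, with its end at row 178.

```bash
python3 - <<'E'
from h import *
s=arm.get_state()
w=wrist2w([[233,184],[340,184],[286,178]],s['eef_pos'][2]+.012,s)*1000
a=np.radians(81.9);u=np.array([np.cos(a),np.sin(a)]);v=np.array([-u[1],u[0]])
print(w.round(1)); d=w-s['eef_pos'][:2]*1000; print('rel stem,lateral',np.c_[d@u,d@v].round(1))
E
```

```text
[[571.    2.3]
 [522.5   8.9]
 [546.6   2.9]]
rel stem,lateral [[-45.  -24.7]
 [-45.3  24.3]
 [-47.7  -0.5]]
```

```bash
python3 -m crank '[{"dx":0,"dy":-0.025,"dz":-0.02,"twist":0,"grip":-1},{"dx":0,"dy":-0.045,"dz":-0.05,"twist":0,"grip":-1},{"dx":0,"dy":-0.045,"dz":-0.09,"twist":0,"grip":-1},{"dx":0,"dy":-0.045,"dz":-0.13,"twist":0,"grip":-1},{"dx":0,"dy":-0.045,"dz":-0.148,"twist":0,"grip":-1}]' 40
python3 -m crank '[{"dx":0,"dy":0,"dz":-0.002,"twist":0,"grip":-1},{"dx":0,"dy":0,"dz":-0.004,"twist":0,"grip":-1},{"dx":0,"dy":0,"dz":-0.006,"twist":0,"grip":-1},{"dx":0,"dy":0,"dz":-0.008,"twist":0,"grip":-1},{"dx":0,"dy":0,"dz":-0.009,"twist":0,"grip":-1}]' 40
python3 -m crank '[{"dx":0,"dy":0,"dz":-0.001,"twist":0,"grip":-1},{"dx":0,"dy":0,"dz":-0.002,"twist":0,"grip":-1},{"dx":0,"dy":0,"dz":-0.003,"twist":0,"grip":-1},{"dx":0,"dy":0,"dz":-0.004,"twist":0,"grip":-1},{"dx":0,"dy":0,"dz":-0.005,"twist":0,"grip":-1}]' 40
python3 -c "
from h import *
s,f=grab('side','s1')
cv2.imwrite('pics/s1c.png',cv2.resize(f[140:260,160:340,::-1],None,fx=4,fy=4))"
```

```text
t: 4.98
eef_pos: [0.5502, 0.0033, 0.0474]
ee_rot: [3.137, -0.002, -1.71]
force: [-1.0, -0.2, -1.8]
width: 0.0255
gripper_force: 40.0
t: 5.4
eef_pos: [0.5545, 0.006, 0.044]
ee_rot: [-3.139, 0.001, -1.706]
force: [-0.4, 0.1, -2.4]
width: 0.0256
gripper_force: 40.0
t: 5.82
eef_pos: [0.554, 0.006, 0.041]
ee_rot: [-3.14, 0.0, -1.705]
force: [-14.3, 2.3, 34.6]
width: 0.0255
gripper_force: 40.2
```

Contact came early, at TCP z 41, so the fit is slightly off sideways. I'll back up a little and look.

```bash
python3 -m crank '[{"dx":0,"dy":0,"dz":0.005,"twist":0,"grip":-1},{"dx":0,"dy":0,"dz":0.009,"twist":0,"grip":-1},{"dx":0,"dy":0,"dz":0.009,"twist":0,"grip":-1},{"dx":0,"dy":0,"dz":0.009,"twist":0,"grip":-1},{"dx":0,"dy":0,"dz":0.009,"twist":0,"grip":-1}]' 40
python3 -c "
from h import *
s,f=grab('wrist','w4')
cv2.imwrite('pics/w4c.png',cv2.resize(f[60:260,120:400,::-1],None,fx=2.8,fy=2.8))"
```

```text
t: 6.28
eef_pos: [0.5533, 0.0057, 0.0462]
ee_rot: [3.141, -0.0, -1.706]
force: [-0.3, 0.8, -2.7]
width: 0.0257
gripper_force: 39.9
```

View pics/w4c.png

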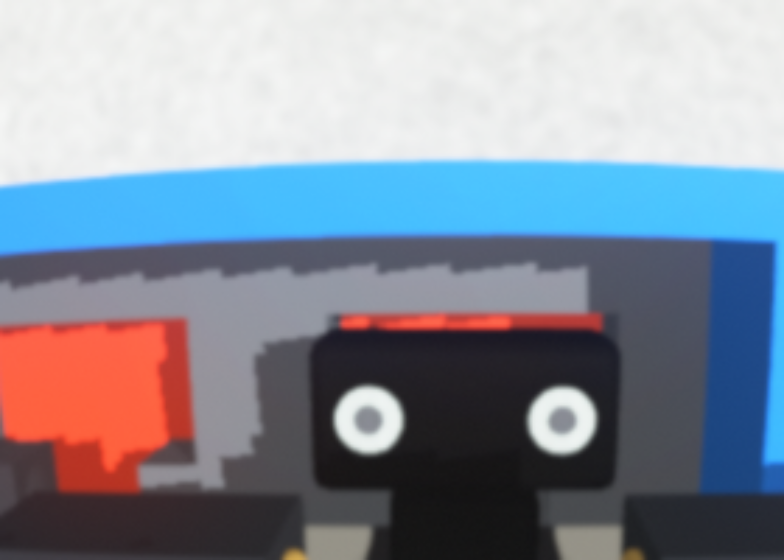

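```bash
python3 - <<'E'
from h import *
s=arm.get_state()
a=np.radians(81.9);u=np.array([np.cos(a),np.sin(a)]);v=np.array([-u[1],u[0]])
def r(n,p,z):
    w=wrist2w(np.array(p)/2.8+[120,60],z,s)*1000; d=w-s['eef_pos'][:2]*1000; print(n,np.c_[d@u,d@v].round(1).tolist())
r('floor far edge',[[340,317],[603,317]],.010)
r('foam top edge',[[330,314],[620,314]],.032)
r('tee front bottom',[[312,332],[620,332]],.036)
r('tee top front',[[312,345],[620,345]],.058)
r('tee top rear',[[315,485],[618,485]],.058)
r('screws',[[369,420],[562,420]],.058)
E
```

```text
floor far edge [[-44.2, -27.2], [-44.6, 29.5]]
foam top edge [[-47.4, -26.1], [-47.8, 29.3]]
tee front bottom [[-44.5, -29.0], [-44.9, 28.7]]
tee top front [[-45.3, -25.4], [-45.6, 24.9]]
tee top rear [[-21.4, -25.7], [-21.7, 25.7]]
screws [[-32.8, -16.2], [-33.0, 15.7]]
```

```bash
python3 -m crank '[{"dx":-0.001,"dy":0.0025,"dz":0,"twist":0,"grip":-1},{"dx":-0.001,"dy":0.0025,"dz":0,"twist":0,"grip":-1},{"dx":-0.001,"dy":0.0025,"dz":-0.003,"twist":0,"grip":-1},{"dx":-0.001,"dy":0.0025,"dz":-0.006,"twist":0,"grip":-1},{"dx":-0.001,"dy":0.0025,"dz":-0.008,"twist":0,"grip":-1}]' 40
python3 -m crank '[{"dx":0,"dy":0,"dz":-0.001,"twist":0,"grip":-1},{"dx":0,"dy":0,"dz":-0.002,"twist":0,"grip":-1},{"dx":0,"dy":0,"dz":-0.003,"twist":0,"grip":-1},{"dx":0,"dy":0,"dz":-0.003,"twist":0,"grip":-1},{"dx":0,"dy":0,"dz":-0.003,"twist":0,"grip":-1}]' 40
```

```text
t: 6.75
eef_pos: [0.5524, 0.008, 0.0382]
ee_rot: [3.141, -0.001, -1.706]
force: [-0.7, -0.8, -1.2]
width: 0.0256
gripper_force: 39.9
t: 7.17
eef_pos: [0.5522, 0.008, 0.0353]
ee_rot: [3.141, -0.0, -1.706]
force: [1.0, -3.5, -4.5]
width: 0.0258
gripper_force: 39.9
```

```bash
python3 -m crank '[{"dx":0,"dy":0,"dz":0,"twist":0,"grip":-0.1},{"dx":0,"dy":0,"dz":0,"twist":0,"grip":-0.1},{"dx":0,"dy":0,"dz":0,"twist":0,"grip":-0.1},{"dx":0,"dy":0,"dz":0.015,"twist":0,"grip":-0.1},{"dx":0,"dy":0,"dz":0.03,"twist":0,"grip":-0.1}]' 40
python3 -m crank '[{"dx":0,"dy":0,"dz":0,"twist":0,"grip":-1},{"dx":0,"dy":0,"dz":0,"twist":0,"grip":-1},{"dx":0,"dy":0,"dz":0,"twist":0,"grip":-1},{"dx":0,"dy":0,"dz":0,"twist":0,"grip":-1},{"dx":0,"dy":0,"dz":-0.01,"twist":0,"grip":-1}]' 40
python3 -m crank '[{"dx":0,"dy":0,"dz":-0.005,"twist":0,"grip":-1},{"dx":0,"dy":0,"dz":-0.01,"twist":0,"grip":-1},{"dx":0,"dy":0,"dz":-0.015,"twist":0,"grip":-1},{"dx":0,"dy":0,"dz":-0.02,"twist":0,"grip":-1},{"dx":0,"dy":0,"dz":-0.022,"twist":0,"grip":-1}]' 40
python3 -m crank '[{"dx":0,"dy":0,"dz":-0.001,"twist":0,"grip":-1},{"dx":0,"dy":0,"dz":-0.002,"twist":0,"grip":-1},{"dx":0,"dy":0,"dz":-0.002,"twist":0,"grip":-1},{"dx":0,"dy":0,"dz":-0.002,"twist":0,"grip":-1},{"dx":0,"dy":0,"dz":-0.002,"twist":0,"grip":-1}]' 40
```

```text
t: 7.58
eef_pos: [0.5522, 0.0084, 0.0655]
ee_rot: [3.14, -0.0, -1.706]
force: [0.7, 0.6, 0.7]
width: 0.0391
gripper_force: 0.0
t: 8.0
eef_pos: [0.5535, 0.0086, 0.0563]
ee_rot: [-3.139, 0.001, -1.706]
force: [0.9, 0.5, 0.4]
width: 0.0122
gripper_force: 0.0
t: 8.42
eef_pos: [0.5517, 0.0083, 0.0324]
ee_rot: [3.14, -0.001, -1.706]
force: [-3.2, 2.4, 6.1]
width: 0.0006
gripper_force: 2.8
t: 8.83
eef_pos: [0.5517, 0.0083, 0.0323]
ee_rot: [3.141, -0.0, -1.706]
force: [-7.5, 3.8, 15.4]
width: 0.0006
gripper_force: 8.0
```

```bash
python3 -m crank '[{"dx":0,"dy":0,"dz":0.04,"twist":0,"grip":-1},{"dx":0,"dy":0,"dz":0.08,"twist":7,"grip":-1},{"dx":-0.02,"dy":0.01,"dz":0.11,"twist":14,"grip":0},{"dx":-0.05,"dy":0.03,"dz":0.13,"twist":20,"grip":1},{"dx":-0.08,"dy":0.05,"dz":0.14,"twist":22.5,"grip":1}]' 40
python3 -m crank '[{"dx":-0.03,"dy":0.025,"dz":0,"twist":0,"grip":1},{"dx":-0.056,"dy":0.05,"dz":0,"twist":0,"grip":1},{"dx":-0.056,"dy":0.05,"dz":0,"twist":0,"grip":1},{"dx":-0.056,"dy":0.05,"dz":0,"twist":0,"grip":1},{"dx":-0.056,"dy":0.05,"dz":0,"twist":0,"grip":1}]' 40
python3 -c "
from h import *
look('tee','w5');s,f=grab('top','top4')
for c in blobs(f,'black',120,1500,3): 
    p=pose(c,lambda q:top2w(q,.022),'tee')
    if 70<p[3]<95 and 40<p[4]<60: print(p)"
```

```text
t: 9.25
eef_pos: [0.4732, 0.0586, 0.1738]
ee_rot: [-3.138, 0.0, -1.309]
force: [0.5, 2.1, -0.0]
width: 0.0151
gripper_force: 0.0
t: 9.67
eef_pos: [0.4166, 0.1086, 0.1716]
ee_rot: [-3.141, -0.0, -1.312]
force: [0.0, -0.9, 0.2]
width: 0.048
gripper_force: 0.0
TCP [416.6 108.6 171.6] yaw -75.2 q6 -0.46 t 9.7
tee [181.  57.] [ 5.547e+02 -2.000e-01  8.120e+01  8.450e+01  5.350e+01 -1.200e+00
 -1.000e-01]
[551.8   0.6  81.2  79.6  52.3  -8.6   0.8]
```

View pics/w5.png

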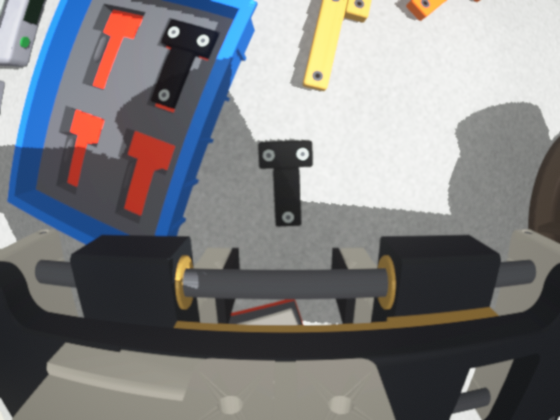

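The tee is still there at (286,180), stem toward the gripper. The first tee sits flush in cutout 4 at (185,65).

```bash
python3 - <<'E'
from h import *
s=arm.get_state()
w=wrist2w([[285.5,142],[289,225]],.020,s)*1000; d=w[1]-w[0]; print(w.round(1),np.linalg.norm(d).round(1),w.mean(0).round(1),np.degrees(np.arctan2(d[1],d[0])).round(1))
E
```

```text
[[432.3  49.1]
 [408.4 126.8]] 81.3 [420.4  87.9] 107.1
```

```bash
python3 -m crank '[{"dx":0.003,"dy":-0.0185,"dz":-0.03,"twist":1,"grip":0.7},{"dx":0.003,"dy":-0.0185,"dz":-0.07,"twist":1,"grip":0.5},{"dx":0.003,"dy":-0.0185,"dz":-0.11,"twist":1,"grip":0.5},{"dx":0.003,"dy":-0.0185,"dz":-0.14,"twist":1,"grip":0.5},{"dx":0.003,"dy":-0.0185,"dz":-0.152,"twist":1,"grip":0.5}]' 40
python3 -m crank '[{"dx":0,"dy":0,"dz":-0.009,"twist":0,"grip":0.5},{"dx":0,"dy":0,"dz":-0.009,"twist":0,"grip":0.5},{"dx":0,"dy":0,"dz":-0.009,"twist":0,"grip":-1},{"dx":0,"dy":0,"dz":-0.009,"twist":0,"grip":-1},{"dx":0,"dy":0,"dz":-0.009,"twist":0,"grip":-1}]' 40
python3 -m crank '[{"dx":0,"dy":0,"dz":0,"twist":0,"grip":-1},{"dx":0,"dy":0,"dz":0,"twist":0,"grip":-1},{"dx":0,"dy":0,"dz":0,"twist":0,"grip":-1},{"dx":0,"dy":0,"dz":0,"twist":0,"grip":-1},{"dx":0,"dy":0,"dz":0.02,"twist":0,"grip":-1}]' 40
```

```text
t: 10.18
eef_pos: [0.4178, 0.087, 0.0155]
ee_rot: [3.135, -0.002, -1.299]
force: [0.3, 0.2, 0.2]
width: 0.0655
gripper_force: 0.0
t: 10.6
eef_pos: [0.4202, 0.0899, 0.0112]
ee_rot: [-3.14, 0.0, -1.296]
force: [-0.1, 0.2, 0.1]
width: 0.051
gripper_force: 0.0
t: 11.02
eef_pos: [0.4176, 0.0886, 0.0285]
ee_rot: [3.137, -0.001, -1.296]
force: [0.1, -0.4, -2.1]
width: 0.0254
gripper_force: 39.9
```

```bash
python3 -m crank '[{"dx":0,"dy":0,"dz":0.035,"twist":0,"grip":-1},{"dx":0,"dy":0,"dz":0.075,"twist":-6,"grip":-1},{"dx":0.01,"dy":0.003,"dz":0.112,"twist":-12,"grip":-1},{"dx":0.04,"dy":0.01,"dz":0.115,"twist":-18,"grip":-1},{"dx":0.075,"dy":0.018,"dz":0.115,"twist":-23.7,"grip":-1}]' 40
python3 -m crank '[{"dx":0.035,"dy":0.008,"dz":0,"twist":0,"grip":-1},{"dx":0.075,"dy":0.014,"dz":0,"twist":0,"grip":-1},{"dx":0.075,"dy":0.014,"dz":-0.03,"twist":0,"grip":-1},{"dx":0.075,"dy":0.014,"dz":-0.07,"twist":0,"grip":-1},{"dx":0.075,"dy":0.014,"dz":-0.095,"twist":0,"grip":-1}]' 40
python3 -m crank '[{"dx":0,"dy":0,"dz":0,"twist":0,"grip":-1},{"dx":0,"dy":0,"dz":0,"twist":0,"grip":-1},{"dx":0,"dy":0,"dz":0,"twist":0,"grip":-1},{"dx":0,"dy":0,"dz":0,"twist":0,"grip":-1},{"dx":0,"dy":0,"dz":0,"twist":0,"grip":-1}]' 40
python3 -c "
from h import *
s,f=grab('wrist','w6');print(s['eef_pos'],np.degrees(s['ee_rot'][2]))
cv2.imwrite('pics/w6c.png',cv2.resize(f[60:260,120:400,::-1],None,fx=2.8,fy=2.8))"
```

```text
t: 11.43
eef_pos: [0.4959, 0.1088, 0.1497]
ee_rot: [-3.136, 0.005, -1.713]
force: [-0.1, 1.6, -2.5]
width: 0.0259
gripper_force: 39.9
t: 11.85
eef_pos: [0.5682, 0.1212, 0.0471]
ee_rot: [3.139, -0.001, -1.711]
force: [-1.4, -0.7, -2.8]
width: 0.0256
gripper_force: 39.9
t: 12.27
eef_pos: [0.5705, 0.1224, 0.0526]
ee_rot: [-3.139, 0.002, -1.709]
force: [0.5, -0.2, -2.1]
width: 0.0255
gripper_force: 39.9
[0.57049708 0.12243201 0.05264189] -97.9260156350119
```

View pics/w6c.png

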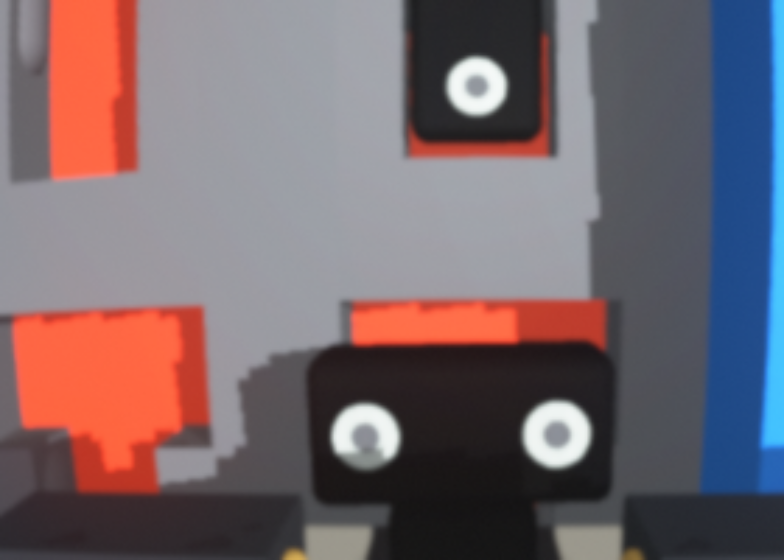

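```bash
python3 - <<'E'
from h import *
from types import SimpleNamespace
s=arm.get_state(); s['eef_pos']=np.array([.5705,.1224,.0526])
a=np.radians(82.1);u=np.array([np.cos(a),np.sin(a)]);v=np.array([-u[1],u[0]])
def r(n,p,z):
    w=wrist2w(np.array(p)/2.8+[120,60],z,s)*1000; d=w-s['eef_pos'][:2]*1000; print(n,np.c_[d@u,d@v].round(1).tolist())
r('floor far edge',[[351,304],[606,301]],.010)
r('foam top edge',[[341,301],[620,300]],.032)
r('tee top rear',[[315,500],[610,500]],.0526+.011)
r('screws',[[365,435],[557,434]],.0526+.011)
print(arm.get_state()['eef_pos'])
E
```

```text
floor far edge [[-46.4, -25.4], [-47.2, 31.2]]
foam top edge [[-49.4, -24.6], [-49.7, 30.6]]
tee top rear [[-18.6, -25.8], [-18.6, 24.7]]
screws [[-30.1, -16.8], [-30.3, 15.3]]
[0.57031253 0.12231939 0.05241177]
```

```bash
python3 -m crank '[{"dx":-0.0037,"dy":-0.002,"dz":0,"twist":0,"grip":-1},{"dx":-0.0037,"dy":-0.002,"dz":-0.003,"twist":0,"grip":-1},{"dx":-0.0037,"dy":-0.002,"dz":-0.006,"twist":0,"grip":-1},{"dx":-0.0037,"dy":-0.002,"dz":-0.008,"twist":0,"grip":-1},{"dx":-0.0037,"dy":-0.002,"dz":-0.008,"twist":0,"grip":-1}]' 40
python3 -m crank '[{"dx":0,"dy":0,"dz":-0.002,"twist":0,"grip":-1},{"dx":0,"dy":0,"dz":-0.004,"twist":0,"grip":-1},{"dx":0,"dy":0,"dz":-0.006,"twist":0,"grip":-1},{"dx":0,"dy":0,"dz":-0.007,"twist":0,"grip":-1},{"dx":0,"dy":0,"dz":-0.007,"twist":0,"grip":-1}]' 40
```

```text
t: 12.73
eef_pos: [0.5654, 0.1196, 0.0419]
ee_rot: [3.141, -0.001, -1.71]
force: [-0.0, -0.5, -1.3]
width: 0.0256
gripper_force: 39.9
t: 13.15
eef_pos: [0.5662, 0.1199, 0.0355]
ee_rot: [-3.141, 0.0, -1.709]
force: [2.0, -0.6, -1.4]
width: 0.0256
gripper_force: 39.9
```

```bash
python3 -m crank '[{"dx":0,"dy":0,"dz":0,"twist":0,"grip":-0.1},{"dx":0,"dy":0,"dz":0,"twist":0,"grip":-0.1},{"dx":0,"dy":0,"dz":0,"twist":0,"grip":-0.1},{"dx":0,"dy":0,"dz":0.015,"twist":0,"grip":-0.1},{"dx":0,"dy":0.003,"dz":0.03,"twist":0,"grip":-0.1}]' 40
python3 -m crank '[{"dx":0,"dy":0,"dz":0,"twist":0,"grip":-1},{"dx":0,"dy":0,"dz":0,"twist":0,"grip":-1},{"dx":0,"dy":0,"dz":0,"twist":0,"grip":-1},{"dx":0,"dy":0,"dz":0,"twist":0,"grip":-1},{"dx":0,"dy":0,"dz":-0.01,"twist":0,"grip":-1}]' 40
python3 -m crank '[{"dx":0,"dy":0,"dz":-0.005,"twist":0,"grip":-1},{"dx":0,"dy":0,"dz":-0.01,"twist":0,"grip":-1},{"dx":0,"dy":0,"dz":-0.015,"twist":0,"grip":-1},{"dx":0,"dy":0,"dz":-0.02,"twist":0,"grip":-1},{"dx":0,"dy":0,"dz":-0.023,"twist":0,"grip":-1}]' 40
python3 -m crank '[{"dx":0,"dy":0,"dz":-0.001,"twist":0,"grip":-1},{"dx":0,"dy":0,"dz":-0.002,"twist":0,"grip":-1},{"dx":0,"dy":0,"dz":-0.003,"twist":0,"grip":-1},{"dx":0,"dy":0,"dz":-0.003,"twist":0,"grip":-1},{"dx":0,"dy":0,"dz":-0.003,"twist":0,"grip":-1}]' 40
```

```text
t: 13.57
eef_pos: [0.5649, 0.1221, 0.0651]
ee_rot: [3.14, -0.002, -1.71]
force: [0.1, 0.3, -0.1]
width: 0.0388
gripper_force: 0.0
t: 13.98
eef_pos: [0.5666, 0.1231, 0.0563]
ee_rot: [-3.14, 0.001, -1.709]
force: [0.2, 0.1, 0.3]
width: 0.0117
gripper_force: 0.0
t: 14.4
eef_pos: [0.5676, 0.1238, 0.0327]
ee_rot: [-3.139, 0.002, -1.709]
force: [3.2, 1.4, 4.3]
width: 0.0006
gripper_force: 0.7
t: 14.82
eef_pos: [0.5676, 0.1237, 0.0322]
ee_rot: [-3.138, 0.002, -1.708]
force: [-4.7, 1.9, 25.3]
width: 0.0002
gripper_force: 12.2
```

Second tee seated at z 32.2 with 25 N. Next I'll go over the sheet.

```bash
python3 -m crank '[{"dx":0,"dy":0,"dz":0.04,"twist":0,"grip":-1},{"dx":0,"dy":0,"dz":0.08,"twist":7,"grip":-1},{"dx":-0.01,"dy":0.02,"dz":0.11,"twist":14,"grip":0},{"dx":-0.03,"dy":0.05,"dz":0.14,"twist":21,"grip":0},{"dx":-0.05,"dy":0.08,"dz":0.17,"twist":28,"grip":0}]' 40
python3 -m crank '[{"dx":-0.02,"dy":0.035,"dz":0,"twist":7,"grip":0},{"dx":-0.04,"dy":0.07,"dz":0,"twist":14,"grip":0},{"dx":-0.06,"dy":0.105,"dz":0,"twist":14,"grip":0},{"dx":-0.08,"dy":0.14,"dz":0,"twist":14,"grip":0},{"dx":-0.105,"dy":0.165,"dz":0,"twist":14,"grip":0}]' 40
python3 -m crank '[{"dx":0,"dy":0,"dz":0,"twist":0,"grip":0},{"dx":0,"dy":0,"dz":0,"twist":0,"grip":0},{"dx":0,"dy":0,"dz":0,"twist":0,"grip":0},{"dx":0,"dy":0,"dz":0,"twist":0,"grip":0},{"dx":0,"dy":0,"dz":0,"twist":0,"grip":0}]' 40
python3 -c "
from h import *
s,f=grab('wrist','w7');print(s['eef_pos'],np.degrees(s['ee_rot'][2]),s['t'])
s,f=grab('top','top5')
for c in blobs(f,'black',120,1500,3): 
    p=pose(c,lambda q:top2w(q,.032),'tee')
    if 70<p[3]<95 and 40<p[4]<60: print(p)
for k,z in(('white',.033),):
    for c in blobs(f,k,2000,20000,3):
        r=cv2.minAreaRect((top2w(c[:,0],z)*1000).astype(np.float32)); print(k,np.round([*r[0],*r[1],r[2]],1))
for c in blobs(f,'yellow',120,1500,3): print(pose(c,lambda q:top2w(q,.02),'ell'))
"
```

```text
t: 15.23
eef_pos: [0.5192, 0.1957, 0.1934]
ee_rot: [3.14, -0.0, -1.217]
force: [0.1, 0.9, -0.5]
width: 0.0151
gripper_force: 0.0
t: 15.65
eef_pos: [0.4139, 0.3628, 0.1918]
ee_rot: [3.14, -0.001, -0.976]
force: [1.1, -0.1, 0.4]
width: 0.0427
gripper_force: 0.0
t: 16.07
eef_pos: [0.4158, 0.36, 0.1925]
ee_rot: [3.141, -0.0, -0.978]
force: [0.7, -0.3, 0.2]
width: 0.0438
gripper_force: 0.0
[0.41577612 0.36004581 0.19253572] -56.03759955156814 16.0667
[550.6   0.7  81.2  79.   51.9  -8.9   0.6]
[560.8 115.2  90.7  78.6  53.7  -4.9  -2.4]
[ 293.8 -323.9  -89.4   78.7   77.9   -0.     0.5]
[422.8 -64.1  90.7 107.1  44.   -7.8  -5.4]
[ 534.7 -223.9   98.8  110.1   47.1   -8.7   -7.3]
[ 7.406e+02  2.927e+02  3.830e+01  7.110e+01  5.600e+01 -3.600e+00
  2.000e-01]
```

View pics/w7.png

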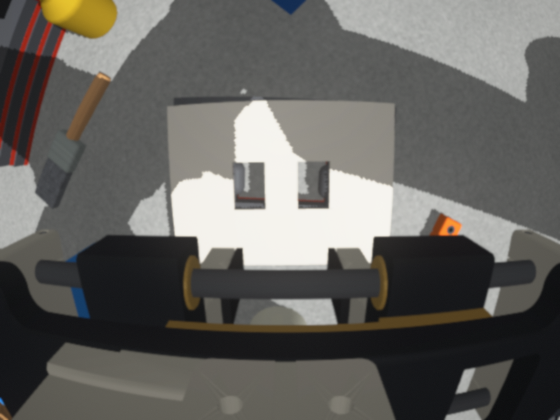

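The sheet is square to the tool. Its left hole spans columns 233–266 and rows 163–209, and its right hole columns 298–330 and rows 161–208. The strap lies between them.

```bash
python3 - <<'E'
from h import *
s=arm.get_state()
w=wrist2w([[233,186],[266,186],[298,185],[330,184.5],[281.5,162],[281.5,208.5],[168,105],[394,104]],.033,s)*1000
print(w.round(1).tolist()); d=w[0]-w[3]; print('span',np.linalg.norm(d).round(1),np.linalg.norm(w[1]-w[2]).round(1),'ang',np.degrees(np.arctan2(d[1],d[0])).round(1),'c',((w[0]+w[3])/2).round(1),((w[4]+w[5])/2).round(1),np.linalg.norm(w[4]-w[5]).round(1))
d=w[6]-w[7];print(np.linalg.norm(d),np.degrees(np.arctan2(d[1],d[0])));print(s['eef_pos'])
E
```

```text
[[468.7, 374.8], [441.2, 356.5], [415.5, 338.1], [389.5, 319.7], [441.7, 328.2], [415.8, 367.0], [570.3, 341.6], [382.7, 214.9]]
span 96.5 31.6 ang 34.8 c [429.1 347.2] [428.7 347.6] 46.6
226.32561148310995 34.034310369439446
[0.4158432  0.36020167 0.19272374]
```

```bash
python3 -m crank '[{"dx":0.013,"dy":-0.013,"dz":-0.03,"twist":0.5,"grip":0},{"dx":0.013,"dy":-0.013,"dz":-0.07,"twist":0.5,"grip":0},{"dx":0.013,"dy":-0.013,"dz":-0.11,"twist":0.5,"grip":0},{"dx":0.013,"dy":-0.013,"dz":-0.14,"twist":0.5,"grip":0},{"dx":0.013,"dy":-0.013,"dz":-0.145,"twist":0.5,"grip":0}]' 40
python3 -m crank '[{"dx":0,"dy":0,"dz":-0.01,"twist":0,"grip":0},{"dx":0,"dy":0,"dz":-0.02,"twist":0,"grip":0},{"dx":0,"dy":0,"dz":-0.0235,"twist":0,"grip":0},{"dx":0,"dy":0,"dz":-0.0235,"twist":0,"grip":0},{"dx":0,"dy":0,"dz":-0.0235,"twist":0,"grip":-1}]' 40
python3 -m crank '[{"dx":0,"dy":0,"dz":0,"twist":0,"grip":-1},{"dx":0,"dy":0,"dz":0,"twist":0,"grip":-1},{"dx":0,"dy":0,"dz":0,"twist":0,"grip":-1},{"dx":0,"dy":0,"dz":0.01,"twist":0,"grip":-1},{"dx":0,"dy":0,"dz":0.02,"twist":0,"grip":-1}]' 40
```

```text
t: 16.58
eef_pos: [0.4266, 0.3443, 0.0428]
ee_rot: [3.134, -0.003, -0.97]
force: [-0.7, -0.4, -1.3]
width: 0.0437
gripper_force: 0.0
t: 17.0
eef_pos: [0.4287, 0.3487, 0.0254]
ee_rot: [-3.14, 0.001, -0.967]
force: [-0.2, -0.2, 0.0]
width: 0.0409
gripper_force: 0.0
t: 17.42
eef_pos: [0.4279, 0.3476, 0.0448]
ee_rot: [3.14, -0.0, -0.968]
force: [-0.3, 0.2, -1.1]
width: 0.0311
gripper_force: 40.0
```

```bash
python3 -m crank '[{"dx":0,"dy":0,"dz":0.03,"twist":0,"grip":-1},{"dx":0,"dy":0,"dz":0.06,"twist":3,"grip":-1},{"dx":0.01,"dy":-0.015,"dz":0.09,"twist":8,"grip":-1},{"dx":0.025,"dy":-0.04,"dz":0.1,"twist":13,"grip":-1},{"dx":0.04,"dy":-0.068,"dz":0.1,"twist":18,"grip":-1}]' 40
python3 -m crank '[{"dx":0.016,"dy":-0.028,"dz":0,"twist":5,"grip":-1},{"dx":0.033,"dy":-0.056,"dz":0,"twist":10,"grip":-1},{"dx":0.05,"dy":-0.084,"dz":0,"twist":15,"grip":-1},{"dx":0.066,"dy":-0.112,"dz":0,"twist":20,"grip":-1},{"dx":0.083,"dy":-0.14,"dz":0,"twist":25,"grip":-1}]' 40
python3 -m crank '[{"dx":0.016,"dy":-0.028,"dz":0,"twist":4.8,"grip":-1},{"dx":0.033,"dy":-0.056,"dz":0,"twist":4.8,"grip":-1},{"dx":0.05,"dy":-0.084,"dz":0,"twist":4.8,"grip":-1},{"dx":0.05,"dy":-0.084,"dz":0,"twist":4.8,"grip":-1},{"dx":0.05,"dy":-0.084,"dz":0,"twist":4.8,"grip":-1}]' 40
python3 -m crank '[{"dx":0,"dy":0,"dz":0,"twist":0,"grip":-1},{"dx":0,"dy":0,"dz":0,"twist":0,"grip":-1},{"dx":0,"dy":0,"dz":0,"twist":0,"grip":-1},{"dx":0,"dy":0,"dz":0,"twist":0,"grip":-1},{"dx":0,"dy":0,"dz":0,"twist":0,"grip":-1}]' 40
python3 -c "
from h import *
s,f=grab('wrist','w8');s=arm.get_state();print(s['eef_pos'],np.degrees(s['ee_rot'][2]),s['t'])"
```

```text
t: 17.83
eef_pos: [0.4701, 0.2817, 0.1492]
ee_rot: [-3.134, -0.001, -0.646]
force: [0.4, 0.7, -1.0]
width: 0.0312
gripper_force: 40.0
t: 18.25
eef_pos: [0.5517, 0.1386, 0.1457]
ee_rot: [-3.141, -0.001, -0.213]
force: [1.2, 0.8, -1.9]
width: 0.0308
gripper_force: 40.0
t: 18.67
eef_pos: [0.6017, 0.0543, 0.1449]
ee_rot: [-3.142, 0.0, -0.137]
force: [0.9, -0.5, -1.9]
width: 0.0312
gripper_force: 40.0
t: 19.08
eef_pos: [0.601, 0.0569, 0.1446]
ee_rot: [-3.141, -0.0, -0.132]
force: [0.6, -0.6, -1.1]
width: 0.0307
gripper_force: 40.0
[0.6010977  0.056717   0.14453019] -7.58407992033582 19.1333
```

View pics/w8.png

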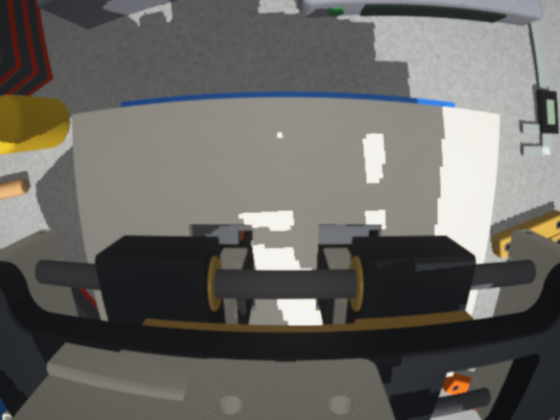

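The sheet is level in the grip and square to the box, whose far rim runs along row 100. Lowering it.

```bash
python3 -m crank '[{"dx":0,"dy":-0.001,"dz":-0.02,"twist":0,"grip":-1},{"dx":0,"dy":-0.001,"dz":-0.045,"twist":0,"grip":-1},{"dx":0,"dy":-0.001,"dz":-0.06,"twist":0,"grip":-1},{"dx":0,"dy":-0.001,"dz":-0.07,"twist":0,"grip":-1},{"dx":0,"dy":-0.001,"dz":-0.075,"twist":0,"grip":-1}]' 40
python3 -m crank '[{"dx":0,"dy":0,"dz":-0.006,"twist":0,"grip":-1},{"dx":0,"dy":0,"dz":-0.012,"twist":0,"grip":-1},{"dx":0,"dy":0,"dz":-0.018,"twist":0,"grip":-1},{"dx":0,"dy":0,"dz":-0.024,"twist":0,"grip":-1},{"dx":0,"dy":0,"dz":-0.028,"twist":0,"grip":-1}]' 40
python3 -m crank '[{"dx":0,"dy":0,"dz":-0.002,"twist":0,"grip":-1},{"dx":0,"dy":0,"dz":-0.004,"twist":0,"grip":-1},{"dx":0,"dy":0,"dz":-0.006,"twist":0,"grip":-1},{"dx":0,"dy":0,"dz":-0.007,"twist":0,"grip":-1},{"dx":0,"dy":0,"dz":-0.007,"twist":0,"grip":-1}]' 40
```

```text
t: 19.55
eef_pos: [0.6006, 0.0551, 0.0679]
ee_rot: [3.141, 0.002, -0.133]
force: [0.3, -0.3, -1.0]
width: 0.0313
gripper_force: 40.0
t: 19.97
eef_pos: [0.6013, 0.0551, 0.0409]
ee_rot: [-3.142, -0.0, -0.133]
force: [-0.6, -0.4, -0.6]
width: 0.031
gripper_force: 40.0
t: 20.38
eef_pos: [0.6012, 0.0551, 0.0343]
ee_rot: [3.142, 0.0, -0.133]
force: [-0.1, 0.0, -1.2]
width: 0.0309
gripper_force: 40.0
```

```bash
python3 -m crank '[{"dx":0,"dy":0,"dz":0,"twist":0,"grip":0},{"dx":0,"dy":0,"dz":0,"twist":0,"grip":0},{"dx":0,"dy":0,"dz":0,"twist":0,"grip":0},{"dx":0,"dy":0,"dz":0.005,"twist":0,"grip":0},{"dx":0,"dy":0,"dz":0.02,"twist":0,"grip":0}]' 40
python3 -m crank '[{"dx":0,"dy":0,"dz":0.04,"twist":0,"grip":0},{"dx":0,"dy":0,"dz":0.08,"twist":-7,"grip":0},{"dx":-0.01,"dy":0.02,"dz":0.11,"twist":-14,"grip":0},{"dx":-0.03,"dy":0.05,"dz":0.13,"twist":-21,"grip":0},{"dx":-0.05,"dy":0.08,"dz":0.138,"twist":-28,"grip":0}]' 40
python3 -m crank '[{"dx":-0.02,"dy":0.034,"dz":0,"twist":-7,"grip":0},{"dx":-0.04,"dy":0.068,"dz":0,"twist":-14,"grip":0},{"dx":-0.06,"dy":0.102,"dz":0,"twist":-20,"grip":0},{"dx":-0.08,"dy":0.136,"dz":0,"twist":-20,"grip":0},{"dx":-0.1,"dy":0.17,"dz":0,"twist":-20,"grip":0}]' 40
python3 -m crank '[{"dx":-0.02,"dy":0.034,"dz":0,"twist":0,"grip":0},{"dx":-0.04,"dy":0.068,"dz":0,"twist":0,"grip":0},{"dx":-0.048,"dy":0.08,"dz":0,"twist":0,"grip":0},{"dx":-0.048,"dy":0.08,"dz":0,"twist":0,"grip":0},{"dx":-0.048,"dy":0.08,"dz":0,"twist":0,"grip":0}]' 40
python3 -c "
from h import *
cutouts('w9',.008,'ell')
s,f=grab('top','top6')
for c in blobs(f,'white',1500,20000,3):
        r=cv2.minAreaRect((top2w(c[:,0],.037)*1000).astype(np.float32)); print('white',np.round([*r[0],*r[1],r[2]],1))
m=(mask(f,'red'));print(m[120:210,215:320].sum())
cs=blobs(f,'red',20,5000)
for c in cs: print(c.reshape(-1,2).mean(0).round(),cv2.contourArea(c),pose(c,lambda q:top2w(q,.008),'ell'))"
```

```text
t: 20.8
eef_pos: [0.5999, 0.0547, 0.053]
ee_rot: [3.14, 0.003, -0.134]
force: [0.1, -0.1, -0.2]
width: 0.0436
gripper_force: 0.0
t: 21.22
eef_pos: [0.5535, 0.1346, 0.1964]
ee_rot: [-3.136, -0.003, -0.624]
force: [1.6, 1.3, -0.1]
width: 0.0435
gripper_force: 0.0
t: 21.63
eef_pos: [0.452, 0.3035, 0.193]
ee_rot: [-3.14, 0.0, -0.967]
force: [1.5, 0.7, 0.3]
width: 0.0439
gripper_force: 0.0
t: 22.05
eef_pos: [0.4046, 0.3828, 0.1923]
ee_rot: [-3.141, 0.0, -0.963]
force: [-0.3, -0.0, 0.2]
width: 0.0436
gripper_force: 0.0
TCP [404.6 382.8 192.3] yaw -55.2 t 22.1
[357. 153.] (337, 105, 52, 107) [371.3 306.7 121.4 114.4  48.5  -9.1  -6.9]
[214. 155.] (186, 98, 47, 107) [491.7 381.  -58.9 114.3  48.1  -8.   -7.1]
white [607.7  54.  226.  152.9  82.5]
24
[188. 240.] 304.0 [371.7 309.9 121.7 111.   50.1  -8.8  -7.3]
[161. 201.] 280.5 [490.  383.  -58.5 111.   48.   -8.5  -7.5]
[394. 146.] 150.0 [ 6.767e+02 -3.644e+02 -4.600e+00  7.950e+01  2.410e+01 -7.000e-01
  3.000e-01]
[184. 118.] 53.5 [ 7.684e+02  3.134e+02  3.180e+01  3.470e+01  2.590e+01 -2.300e+00
  7.000e-01]
[239.  75.] 42.5 [ 9.021e+02  1.600e+02 -1.791e+02  2.320e+01  2.270e+01 -3.000e-01
 -3.000e-01]
```

```bash
python3 -m crank '[{"dx":0.013,"dy":-0.018,"dz":-0.01,"twist":-3.3,"grip":0},{"dx":0.0266,"dy":-0.038,"dz":-0.04,"twist":-3.3,"grip":0},{"dx":0.0266,"dy":-0.038,"dz":-0.08,"twist":-3.3,"grip":0},{"dx":0.0266,"dy":-0.038,"dz":-0.115,"twist":-3.3,"grip":0},{"dx":0.0266,"dy":-0.038,"dz":-0.135,"twist":-3.3,"grip":0}]' 50
python3 -m crank '[{"dx":0,"dy":0,"dz":-0.015,"twist":0,"grip":0},{"dx":0,"dy":0,"dz":-0.03,"twist":0,"grip":0},{"dx":0,"dy":0,"dz":-0.044,"twist":0,"grip":0},{"dx":0,"dy":0,"dz":-0.05,"twist":0,"grip":0},{"dx":0,"dy":0,"dz":-0.05,"twist":0,"grip":0}]' 50
python3 -m crank '[{"dx":0,"dy":0,"dz":0,"twist":0,"grip":-1},{"dx":0,"dy":0,"dz":0,"twist":0,"grip":-1},{"dx":0,"dy":0,"dz":0,"twist":0,"grip":-1},{"dx":0,"dy":0,"dz":0,"twist":0,"grip":-1},{"dx":0,"dy":0,"dz":0,"twist":0,"grip":-1}]' 50
python3 -m crank '[{"dx":0,"dy":0,"dz":0,"twist":0,"grip":-1},{"dx":0,"dy":0,"dz":0.01,"twist":0,"grip":-1},{"dx":0,"dy":0,"dz":0.03,"twist":0,"grip":-1},{"dx":0,"dy":0,"dz":0.06,"twist":0,"grip":-1},{"dx":0,"dy":0,"dz":0.09,"twist":0,"grip":-1}]' 50
```

```text
t: 22.57
eef_pos: [0.4315, 0.3408, 0.0539]
ee_rot: [3.138, -0.001, -1.027]
force: [-0.1, 0.3, -0.5]
width: 0.0436
gripper_force: 0.0
t: 22.98
eef_pos: [0.432, 0.3426, 0.0059]
ee_rot: [3.14, -0.001, -1.025]
force: [0.1, 0.0, 1.0]
width: 0.044
gripper_force: 0.0
t: 23.4
eef_pos: [0.4319, 0.3443, 0.0079]
ee_rot: [-3.141, 0.0, -1.023]
force: [-1.2, -1.9, 7.3]
width: 0.0258
gripper_force: 50.0
t: 23.82
eef_pos: [0.4309, 0.3433, 0.0975]
ee_rot: [3.139, -0.001, -1.023]
force: [1.0, 0.9, -4.8]
width: 0.0254
gripper_force: 50.0
```

```bash
python3 -m crank '[{"dx":0.01,"dy":-0.015,"dz":0.025,"twist":5,"grip":-1},{"dx":0.02,"dy":-0.03,"dz":0.05,"twist":10,"grip":-1},{"dx":0.034,"dy":-0.058,"dz":0.05,"twist":15,"grip":-1},{"dx":0.05,"dy":-0.085,"dz":0.05,"twist":20,"grip":-1},{"dx":0.068,"dy":-0.115,"dz":0.05,"twist":25,"grip":-1}]' 50
python3 -m crank '[{"dx":0.016,"dy":-0.028,"dz":0,"twist":5,"grip":-1},{"dx":0.033,"dy":-0.056,"dz":0,"twist":10,"grip":-1},{"dx":0.05,"dy":-0.084,"dz":0,"twist":15,"grip":-1},{"dx":0.066,"dy":-0.112,"dz":0,"twist":20,"grip":-1},{"dx":0.083,"dy":-0.14,"dz":0,"twist":26,"grip":-1}]' 50
python3 -m crank '[{"dx":0.019,"dy":-0.033,"dz":0,"twist":0,"grip":-1},{"dx":0.019,"dy":-0.033,"dz":0,"twist":0,"grip":-1},{"dx":0.019,"dy":-0.033,"dz":0,"twist":0,"grip":-1},{"dx":0.019,"dy":-0.033,"dz":0,"twist":0,"grip":-1},{"dx":0.019,"dy":-0.033,"dz":0,"twist":0,"grip":-1}]' 50
python3 -c "
from h import *
s=arm.get_state();cutouts('w10',s['eef_pos'][2]-.007+.008,'ell',300)"
```

```text
t: 24.23
eef_pos: [0.4995, 0.2286, 0.148]
ee_rot: [-3.14, 0.0, -0.581]
force: [0.6, 1.8, -4.4]
width: 0.0256
gripper_force: 50.0
t: 24.65
eef_pos: [0.5826, 0.0877, 0.1472]
ee_rot: [-3.141, 0.001, -0.129]
force: [0.8, -0.1, -3.6]
width: 0.0257
gripper_force: 50.0
t: 25.07
eef_pos: [0.6011, 0.0568, 0.147]
ee_rot: [-3.141, 0.0, -0.133]
force: [0.4, 0.3, -3.4]
width: 0.0258
gripper_force: 50.0
TCP [601.1  56.8 147. ] yaw -7.6 t 25.1
[147. 200.] (127, 163, 40, 74) [647.9 135.5 172.5  39.2  20.1  -0.    0. ]
[438. 197.] (403, 162, 77, 75) [613.9 -30.5 -97.6  44.   39.9  -1.9   2.4]
```

```bash
python3 -m crank '[{"dx":0,"dy":-0.001,"dz":-0.02,"twist":0,"grip":-1},{"dx":0,"dy":-0.001,"dz":-0.04,"twist":0,"grip":-1},{"dx":0,"dy":-0.001,"dz":-0.055,"twist":0,"grip":-1},{"dx":0,"dy":-0.001,"dz":-0.063,"twist":0,"grip":-1},{"dx":0,"dy":-0.001,"dz":-0.068,"twist":0,"grip":-1}]' 50
python3 -m crank '[{"dx":0,"dy":0,"dz":-0.006,"twist":0,"grip":-1},{"dx":0,"dy":0,"dz":-0.012,"twist":0,"grip":-1},{"dx":0,"dy":0,"dz":-0.018,"twist":0,"grip":-1},{"dx":0,"dy":0,"dz":-0.024,"twist":0,"grip":-1},{"dx":0,"dy":0,"dz":-0.028,"twist":0,"grip":-1}]' 50
python3 -m crank '[{"dx":0,"dy":0,"dz":-0.002,"twist":0,"grip":-1},{"dx":0,"dy":0,"dz":-0.004,"twist":0,"grip":-1},{"dx":0,"dy":0,"dz":-0.006,"twist":0,"grip":-1},{"dx":0,"dy":0,"dz":-0.007,"twist":0,"grip":-1},{"dx":0,"dy":0,"dz":-0.007,"twist":0,"grip":-1}]' 50
```

```text
t: 25.53
eef_pos: [0.601, 0.0559, 0.0781]
ee_rot: [3.141, 0.001, -0.131]
force: [1.1, 0.3, -4.7]
width: 0.0255
gripper_force: 50.0
t: 25.95
eef_pos: [0.6017, 0.0552, 0.0505]
ee_rot: [-3.142, 0.0, -0.133]
force: [-0.3, -0.8, -4.1]
width: 0.0249
gripper_force: 50.0
t: 26.37
eef_pos: [0.602, 0.0552, 0.0449]
ee_rot: [-3.142, -0.001, -0.133]
force: [-2.3, 0.6, 2.6]
width: 0.0259
gripper_force: 50.0
```

```bash
python3 -m crank '[{"dx":0,"dy":0,"dz":0,"twist":0,"grip":0},{"dx":0,"dy":0,"dz":0,"twist":0,"grip":0},{"dx":0,"dy":0,"dz":0,"twist":0,"grip":0},{"dx":0,"dy":0,"dz":0.01,"twist":0,"grip":0},{"dx":0,"dy":0,"dz":0.04,"twist":0,"grip":0}]' 40
python3 -m crank '[{"dx":-0.01,"dy":0,"dz":0.035,"twist":0,"grip":0},{"dx":-0.03,"dy":0,"dz":0.07,"twist":0,"grip":0},{"dx":-0.05,"dy":0,"dz":0.1,"twist":0,"grip":0},{"dx":-0.07,"dy":0.008,"dz":0.115,"twist":0,"grip":0},{"dx":-0.07,"dy":0.008,"dz":0.115,"twist":0,"grip":0}]' 40
python3 -m crank '[{"dx":0,"dy":0,"dz":0,"twist":0,"grip":1},{"dx":0,"dy":0,"dz":0,"twist":0,"grip":1},{"dx":0,"dy":0,"dz":0,"twist":0,"grip":1},{"dx":0,"dy":0,"dz":0,"twist":0,"grip":1},{"dx":0,"dy":0,"dz":0,"twist":0,"grip":1}]' 40
python3 -c "
from h import *
cutouts('w11',.045,'ell')"
```

```text
t: 26.78
eef_pos: [0.5991, 0.0544, 0.0809]
ee_rot: [3.139, 0.007, -0.134]
force: [-0.2, 0.5, -0.6]
width: 0.0436
gripper_force: 0.0
t: 27.2
eef_pos: [0.5313, 0.064, 0.2046]
ee_rot: [-3.137, -0.007, -0.132]
force: [-0.3, -0.1, 0.4]
width: 0.044
gripper_force: 0.0
t: 27.62
eef_pos: [0.5318, 0.0629, 0.1979]
ee_rot: [3.14, 0.002, -0.133]
force: [-1.0, 1.2, -0.6]
width: 0.0716
gripper_force: 0.0
TCP [531.8  62.9 197.9] yaw -7.6 t 27.6
[362. 126.] (344, 74, 49, 117) [593.2 -15.2 172.2 114.2  47.3  -8.6  -6.8]
[205. 139.] (176, 74, 48, 118) [611.4 125.2  -7.5 114.6  48.3  -8.9  -7.2]
[26. 37.] (0, 0, 56, 77) [773.1 347.8 -76.3 112.3  51.2 -17.9  -1.8]
```

Tray measured level and square: cutout 2 at (593,-13) and cutout 1 at (611,123), yaw -7.6°. Next the first ell.

```bash
python3 -m crank '[{"dx":-0.02,"dy":-0.015,"dz":0,"twist":-7,"grip":1},{"dx":-0.04,"dy":-0.03,"dz":0,"twist":-14,"grip":1},{"dx":-0.06,"dy":-0.045,"dz":0,"twist":-21,"grip":1},{"dx":-0.08,"dy":-0.06,"dz":0,"twist":-28,"grip":1},{"dx":-0.1,"dy":-0.08,"dz":0,"twist":-35,"grip":1}]' 40
python3 -m crank '[{"dx":-0.01,"dy":-0.013,"dz":0,"twist":-7,"grip":1},{"dx":-0.01,"dy":-0.013,"dz":0,"twist":-14,"grip":1},{"dx":-0.01,"dy":-0.013,"dz":0,"twist":-21,"grip":1},{"dx":-0.01,"dy":-0.013,"dz":0,"twist":-28,"grip":1},{"dx":-0.01,"dy":-0.013,"dz":0,"twist":-35,"grip":1}]' 40
python3 -m crank '[{"dx":0,"dy":0,"dz":0,"twist":-7,"grip":1},{"dx":0,"dy":0,"dz":0,"twist":-11.5,"grip":1},{"dx":0,"dy":0,"dz":0,"twist":-11.5,"grip":1},{"dx":0,"dy":0,"dz":0,"twist":-11.5,"grip":1},{"dx":0,"dy":0,"dz":0,"twist":-11.5,"grip":1}]' 40
python3 -c "
from h import *
look('ell','w12')
s,f=grab('top','top7')
for c in blobs(f,'yellow',120,1500,3): print(pose(c,lambda q:top2w(q,.02),'ell'))"
```

```text
t: 28.08
eef_pos: [0.4309, -0.0173, 0.1985]
ee_rot: [3.141, 0.0, -0.75]
force: [-0.1, 0.0, 0.8]
width: 0.087
gripper_force: 0.0
t: 28.5
eef_pos: [0.4217, -0.0301, 0.1988]
ee_rot: [3.141, -0.0, -1.361]
force: [0.0, 0.8, -0.1]
width: 0.0877
gripper_force: 0.0
t: 28.92
eef_pos: [0.4218, -0.0299, 0.1988]
ee_rot: [3.141, -0.0, -1.553]
force: [0.4, 0.2, 0.9]
width: 0.0879
gripper_force: 0.0
TCP [421.8 -29.9 198.8] yaw -89.0 q6 -0.38 t 28.9
ell [291. 159.] [422.8 -64.   91.5 107.6  46.2  -8.3  -6.9]
[ 317.8 -323.6   90.6   78.7   77.9   -0.    -0.8]
[ 534.7 -223.8   98.8  110.    47.1   -8.6   -7.3]
[ 7.406e+02  2.927e+02  3.830e+01  7.110e+01  5.600e+01 -3.900e+00
 -1.000e-01]
```

```bash
python3 -m crank '[{"dx":0.001,"dy":-0.02,"dz":-0.03,"twist":0.3,"grip":0.3},{"dx":0.001,"dy":-0.034,"dz":-0.07,"twist":0.3,"grip":0.3},{"dx":0.001,"dy":-0.034,"dz":-0.11,"twist":0.3,"grip":0.3},{"dx":0.001,"dy":-0.034,"dz":-0.14,"twist":0.3,"grip":0.3},{"dx":0.001,"dy":-0.034,"dz":-0.16,"twist":0.3,"grip":0.3}]' 40
python3 -m crank '[{"dx":0,"dy":0,"dz":-0.015,"twist":0,"grip":0.3},{"dx":0,"dy":0,"dz":-0.03,"twist":0,"grip":0.3},{"dx":0,"dy":0,"dz":-0.03,"twist":0,"grip":0.3},{"dx":0,"dy":0,"dz":-0.03,"twist":0,"grip":0.3},{"dx":0,"dy":0,"dz":-0.03,"twist":0,"grip":-1}]' 40
python3 -m crank '[{"dx":0,"dy":0,"dz":0,"twist":0,"grip":-1},{"dx":0,"dy":0,"dz":0,"twist":0,"grip":-1},{"dx":0,"dy":0,"dz":0,"twist":0,"grip":-1},{"dx":0,"dy":0,"dz":0,"twist":0,"grip":-1},{"dx":0,"dy":0,"dz":0,"twist":0,"grip":-1}]' 40
```

```text
t: 29.43
eef_pos: [0.421, -0.0645, 0.0363]
ee_rot: [3.138, -0.001, -1.55]
force: [-0.2, 0.2, 0.4]
width: 0.0608
gripper_force: 0.0
t: 29.85
eef_pos: [0.4233, -0.0637, 0.0096]
ee_rot: [-3.141, -0.0, -1.549]
force: [0.8, -0.7, -0.4]
width: 0.0539
gripper_force: 0.0
t: 30.27
eef_pos: [0.4227, -0.0638, 0.0093]
ee_rot: [-3.141, 0.0, -1.55]
force: [-1.1, 0.5, 6.1]
width: 0.0234
gripper_force: 40.0
```

```bash
python3 -m crank '[{"dx":0,"dy":0,"dz":0.03,"twist":0,"grip":-1},{"dx":0,"dy":0,"dz":0.065,"twist":7,"grip":-1},{"dx":0,"dy":0,"dz":0.1,"twist":14,"grip":-1},{"dx":0.01,"dy":0,"dz":0.13,"twist":21,"grip":-1},{"dx":0.03,"dy":0.01,"dz":0.13,"twist":28,"grip":-1}]' 40
python3 -m crank '[{"dx":0.02,"dy":0,"dz":0,"twist":7,"grip":-1},{"dx":0.05,"dy":0.01,"dz":0,"twist":14,"grip":-1},{"dx":0.08,"dy":0.02,"dz":0,"twist":21,"grip":-1},{"dx":0.11,"dy":0.03,"dz":0,"twist":28,"grip":-1},{"dx":0.14,"dy":0.04,"dz":0,"twist":35,"grip":-1}]' 40
python3 -m crank '[{"dx":0,"dy":0,"dz":0,"twist":7,"grip":-1},{"dx":0,"dy":0,"dz":0,"twist":14,"grip":-1},{"dx":0,"dy":0,"dz":0,"twist":18.2,"grip":-1},{"dx":0,"dy":0,"dz":-0.03,"twist":18.2,"grip":-1},{"dx":0,"dy":0,"dz":-0.057,"twist":18.2,"grip":-1}]' 40
python3 -m crank '[{"dx":0,"dy":0,"dz":0,"twist":0,"grip":-1},{"dx":0,"dy":0,"dz":0,"twist":0,"grip":-1},{"dx":0,"dy":0,"dz":0,"twist":0,"grip":-1},{"dx":0,"dy":0,"dz":0,"twist":0,"grip":-1},{"dx":0,"dy":0,"dz":0,"twist":0,"grip":-1}]' 40
cat >> h.py <<'E'
def fit(name):
    """held ell against tray cutout: top-face and red-floor outlines in tool-plane coords (mm, along tool yaw u / left v)"""
    s,f=grab('wrist',name); a=s['ee_rot'][2]; u=np.array([np.cos(a),np.sin(a)]);v=np.array([-u[1],u[0]]); P=s['eef_pos']
    print('TCP',np.round(P*1000,1),np.degrees(a).round(1)); g=f.copy(); g[232:]=128
    for k,z in(('yellow',P[2]+.0107),('red',.045)):
        for c in blobs(g,k,150,40000,3):
            d=(wrist2w(c[:,0],z,s)-P[:2])*1000; q=np.c_[d@u,d@v]
            if abs(q).max()<150: print(k,c.reshape(-1,2).mean(0).round(),'u',q[:,0].min().round(1),q[:,0].max().round(1),'v',q[:,1].min().round(1),q[:,1].max().round(1))
E
python3 -c "
from h import *
fit('w13')
f=cv2.imread('pics/w13.png');cv2.imwrite('pics/w13c.png',cv2.resize(f[40:260,180:420],None,fx=2.5,fy=2.5))"
```

```text
t: 30.68
eef_pos: [0.4547, -0.0541, 0.1452]
ee_rot: [-3.133, -0.003, -1.055]
force: [1.6, -0.3, -1.5]
width: 0.0234
gripper_force: 40.0
t: 31.1
eef_pos: [0.5938, -0.0134, 0.1387]
ee_rot: [3.141, 0.0, -0.445]
force: [-0.5, -0.2, -0.8]
width: 0.0235
gripper_force: 40.0
t: 31.52
eef_pos: [0.5937, -0.0135, 0.0823]
ee_rot: [-3.14, -0.003, -0.132]
force: [-0.8, -0.3, -0.7]
width: 0.0236
gripper_force: 40.0
t: 31.93
eef_pos: [0.5937, -0.0136, 0.0836]
ee_rot: [-3.141, -0.002, -0.133]
force: [1.0, 0.8, -0.9]
width: 0.0235
gripper_force: 40.0
TCP [593.7 -13.6  83.6] -7.6
yellow [306. 193.] u 22.5 56.3 v -35.6 11.4
red [304. 157.] u 52.3 55.0 v -37.6 13.5
```

```bash
python3 -m crank '[{"dx":-0.0012,"dy":0,"dz":0,"twist":0,"grip":-1},{"dx":-0.0012,"dy":0,"dz":-0.003,"twist":0,"grip":-1},{"dx":-0.0012,"dy":0,"dz":-0.006,"twist":0,"grip":-1},{"dx":-0.0012,"dy":0,"dz":-0.008,"twist":0,"grip":-1},{"dx":-0.0012,"dy":0,"dz":-0.01,"twist":0,"grip":-1}]' 40
python3 -m crank '[{"dx":0,"dy":0,"dz":-0.001,"twist":0,"grip":-1},{"dx":0,"dy":0,"dz":-0.002,"twist":0,"grip":-1},{"dx":0,"dy":0,"dz":-0.003,"twist":0,"grip":-1},{"dx":0,"dy":0,"dz":-0.004,"twist":0,"grip":-1},{"dx":0,"dy":0,"dz":-0.004,"twist":0,"grip":-1}]' 40
```

```text
t: 32.4
eef_pos: [0.5913, -0.0139, 0.0716]
ee_rot: [3.141, 0.0, -0.133]
force: [-0.4, -0.3, -1.8]
width: 0.0235
gripper_force: 40.0
t: 32.82
eef_pos: [0.5921, -0.0133, 0.0683]
ee_rot: [-3.141, -0.001, -0.133]
force: [-0.8, 3.3, 1.6]
width: 0.0233
gripper_force: 40.0
```

```bash
python3 -m crank '[{"dx":0,"dy":0,"dz":0,"twist":0,"grip":-0.15},{"dx":0,"dy":0,"dz":0,"twist":0,"grip":-0.15},{"dx":0,"dy":0,"dz":0,"twist":0,"grip":-0.15},{"dx":0,"dy":0,"dz":0.015,"twist":0,"grip":-0.15},{"dx":0,"dy":0,"dz":0.03,"twist":0,"grip":-0.15}]' 40
python3 -m crank '[{"dx":0,"dy":0,"dz":0,"twist":0,"grip":-1},{"dx":0,"dy":0,"dz":0,"twist":0,"grip":-1},{"dx":0,"dy":0,"dz":0,"twist":0,"grip":-1},{"dx":0,"dy":0,"dz":0,"twist":0,"grip":-1},{"dx":0,"dy":0,"dz":-0.008,"twist":0,"grip":-1}]' 40
python3 -m crank '[{"dx":0,"dy":0,"dz":-0.005,"twist":0,"grip":-1},{"dx":0,"dy":0,"dz":-0.01,"twist":0,"grip":-1},{"dx":0,"dy":0,"dz":-0.015,"twist":0,"grip":-1},{"dx":0,"dy":0,"dz":-0.02,"twist":0,"grip":-1},{"dx":0,"dy":0,"dz":-0.024,"twist":0,"grip":-1}]' 40
python3 -m crank '[{"dx":0,"dy":0,"dz":-0.001,"twist":0,"grip":-1},{"dx":0,"dy":0,"dz":-0.002,"twist":0,"grip":-1},{"dx":0,"dy":0,"dz":-0.003,"twist":0,"grip":-1},{"dx":0,"dy":0,"dz":-0.003,"twist":0,"grip":-1},{"dx":0,"dy":0,"dz":-0.003,"twist":0,"grip":-1}]' 40
```

```text
t: 33.23
eef_pos: [0.5906, -0.0143, 0.0973]
ee_rot: [3.14, 0.003, -0.133]
force: [0.3, 0.3, 0.3]
width: 0.037
gripper_force: 0.0
t: 33.65
eef_pos: [0.5921, -0.0138, 0.0904]
ee_rot: [-3.141, -0.001, -0.133]
force: [0.7, -0.0, 0.0]
width: 0.0094
gripper_force: 0.0
t: 34.07
eef_pos: [0.5921, -0.0137, 0.0658]
ee_rot: [3.142, -0.001, -0.132]
force: [-0.8, 0.5, 5.4]
width: 0.0008
gripper_force: 3.2
t: 34.48
eef_pos: [0.5922, -0.0137, 0.0652]
ee_rot: [3.141, -0.002, -0.132]
force: [-8.1, 2.2, 23.7]
width: 0.0007
gripper_force: 11.6
```

```bash
python3 -m crank '[{"dx":0,"dy":0,"dz":0.035,"twist":0,"grip":-1},{"dx":0,"dy":0,"dz":0.07,"twist":-7,"grip":-1},{"dx":-0.01,"dy":-0.01,"dz":0.1,"twist":-14,"grip":0},{"dx":-0.02,"dy":-0.04,"dz":0.13,"twist":-21,"grip":1},{"dx":-0.03,"dy":-0.075,"dz":0.13,"twist":-28,"grip":1}]' 40
python3 -m crank '[{"dx":-0.01,"dy":-0.035,"dz":0,"twist":-7,"grip":1},{"dx":-0.02,"dy":-0.07,"dz":0,"twist":-14,"grip":1},{"dx":-0.032,"dy":-0.105,"dz":0,"twist":-21,"grip":1},{"dx":-0.032,"dy":-0.105,"dz":0,"twist":-28,"grip":1},{"dx":-0.032,"dy":-0.105,"dz":0,"twist":-35,"grip":1}]' 40
python3 -m crank '[{"dx":0,"dy":0,"dz":0,"twist":-7,"grip":1},{"dx":0,"dy":0,"dz":0,"twist":-10.6,"grip":1},{"dx":0,"dy":0,"dz":0,"twist":-10.6,"grip":1},{"dx":0,"dy":0,"dz":0,"twist":-10.6,"grip":1},{"dx":0,"dy":0,"dz":0,"twist":-10.6,"grip":1}]' 40
python3 -c "
from h import *
look('ell','w14');print(arm.get_state()['q'].round(2))"
```

```text
t: 34.9
eef_pos: [0.5645, -0.0883, 0.1985]
ee_rot: [-3.137, -0.007, -0.624]
force: [1.5, -1.2, 1.2]
width: 0.0152
gripper_force: 0.0
t: 35.32
eef_pos: [0.5284, -0.1958, 0.1922]
ee_rot: [3.141, 0.0, -1.242]
force: [-0.6, 0.5, -0.0]
width: 0.0481
gripper_force: 0.0
t: 35.73
eef_pos: [0.5295, -0.1937, 0.1926]
ee_rot: [3.141, 0.0, -1.415]
force: [-0.0, 0.0, 0.2]
width: 0.0814
gripper_force: 0.0
TCP [ 529.5 -193.7  192.6] yaw -81.1 q6 0.16 t 35.7
ell [289. 161.] [ 537.1 -226.3   98.7  107.1   46.4   -8.2   -7.3]
[-0.    0.2  -0.29 -0.   -1.08  0.16]
```

```bash
python3 -m crank '[{"dx":0.007,"dy":-0.02,"dz":-0.03,"twist":0,"grip":0.4},{"dx":0.007,"dy":-0.032,"dz":-0.07,"twist":0,"grip":0.4},{"dx":0.007,"dy":-0.032,"dz":-0.11,"twist":0,"grip":0.4},{"dx":0.007,"dy":-0.032,"dz":-0.14,"twist":0,"grip":0.4},{"dx":0.007,"dy":-0.032,"dz":-0.155,"twist":0,"grip":0.4}]' 40
python3 -m crank '[{"dx":0,"dy":0,"dz":-0.015,"twist":0,"grip":0.4},{"dx":0,"dy":0,"dz":-0.0285,"twist":0,"grip":0.4},{"dx":0,"dy":0,"dz":-0.0285,"twist":0,"grip":0.4},{"dx":0,"dy":0,"dz":-0.0285,"twist":0,"grip":0.4},{"dx":0,"dy":0,"dz":-0.0285,"twist":0,"grip":-1}]' 40
python3 -m crank '[{"dx":0,"dy":0,"dz":0,"twist":0,"grip":-1},{"dx":0,"dy":0,"dz":0,"twist":0,"grip":-1},{"dx":0,"dy":0,"dz":0,"twist":0,"grip":-1},{"dx":0,"dy":0,"dz":0,"twist":0,"grip":-1},{"dx":0,"dy":0,"dz":0,"twist":0,"grip":-1}]' 40
```

```text
t: 36.2
eef_pos: [0.5339, -0.2256, 0.0337]
ee_rot: [3.136, 0.002, -1.417]
force: [-0.8, 0.8, 0.2]
width: 0.0631
gripper_force: 0.0
t: 36.62
eef_pos: [0.5371, -0.2258, 0.0102]
ee_rot: [-3.141, -0.0, -1.416]
force: [0.4, -0.6, 0.0]
width: 0.0588
gripper_force: 0.0
t: 37.03
eef_pos: [0.5367, -0.2258, 0.0099]
ee_rot: [-3.141, -0.0, -1.417]
force: [-0.2, 0.4, 0.4]
width: 0.0269
gripper_force: 0.0
```

```bash
python3 -m crank '[{"dx":0,"dy":0,"dz":0,"twist":0,"grip":-1},{"dx":0,"dy":0,"dz":0,"twist":0,"grip":-1},{"dx":0,"dy":0,"dz":0.02,"twist":0,"grip":-1},{"dx":0,"dy":0,"dz":0.05,"twist":0,"grip":-1},{"dx":0,"dy":0,"dz":0.085,"twist":0,"grip":-1}]' 40
python3 -m crank '[{"dx":0,"dy":0.01,"dz":0.03,"twist":-7,"grip":-1},{"dx":0,"dy":0.04,"dz":0.05,"twist":-14,"grip":-1},{"dx":0.01,"dy":0.07,"dz":0.06,"twist":-21,"grip":-1},{"dx":0.02,"dy":0.1,"dz":0.06,"twist":-28,"grip":-1},{"dx":0.03,"dy":0.13,"dz":0.06,"twist":-35,"grip":-1}]' 40
python3 -m crank '[{"dx":0.01,"dy":0.035,"dz":0,"twist":-7,"grip":-1},{"dx":0.02,"dy":0.07,"dz":0,"twist":-14,"grip":-1},{"dx":0.03,"dy":0.105,"dz":0,"twist":-21,"grip":-1},{"dx":0.04,"dy":0.14,"dz":0,"twist":-28,"grip":-1},{"dx":0.045,"dy":0.175,"dz":0,"twist":-35,"grip":-1}]' 40
python3 -m crank '[{"dx":0,"dy":0.03,"dz":0,"twist":-7,"grip":-1},{"dx":0,"dy":0.044,"dz":0,"twist":-14,"grip":-1},{"dx":0,"dy":0.044,"dz":0,"twist":-21,"grip":-1},{"dx":0,"dy":0.044,"dz":0,"twist":-28,"grip":-1},{"dx":0,"dy":0.044,"dz":0,"twist":-35,"grip":-1}]' 40
python3 -c "
from h import *
s=arm.get_state();print(s['eef_pos'],np.degrees(s['ee_rot'][2]),s['q'].round(2))"
```

```text
t: 37.45
eef_pos: [0.5347, -0.2255, 0.0933]
ee_rot: [3.137, 0.002, -1.418]
force: [1.4, -0.7, -1.9]
width: 0.0236
gripper_force: 40.0
t: 37.87
eef_pos: [0.5669, -0.0945, 0.1556]
ee_rot: [-3.14, 0.001, -2.035]
force: [-0.5, 0.2, -1.3]
width: 0.0232
gripper_force: 40.0
t: 38.28
eef_pos: [0.612, 0.081, 0.154]
ee_rot: [3.142, -0.0, -2.645]
force: [1.4, 0.0, -0.8]
width: 0.0236
gripper_force: 40.0
t: 38.7
eef_pos: [0.611, 0.1238, 0.1538]
ee_rot: [-3.141, -0.001, 3.028]
force: [-0.0, -0.1, -0.6]
width: 0.0237
gripper_force: 40.0
[0.61103797 0.1237957  0.1537758 ] 173.49007666482626 [ 0.51  0.33 -0.2  -0.   -1.04 -2.2 ]
```

```bash
python3 -m crank '[{"dx":0,"dy":0,"dz":-0.02,"twist":-1.1,"grip":-1},{"dx":0,"dy":0,"dz":-0.045,"twist":-1.1,"grip":-1},{"dx":0,"dy":0,"dz":-0.06,"twist":-1.1,"grip":-1},{"dx":0,"dy":0,"dz":-0.07,"twist":-1.1,"grip":-1},{"dx":0,"dy":0,"dz":-0.07,"twist":-1.1,"grip":-1}]' 40
python3 -m crank '[{"dx":0,"dy":0,"dz":0,"twist":0,"grip":-1},{"dx":0,"dy":0,"dz":0,"twist":0,"grip":-1},{"dx":0,"dy":0,"dz":0,"twist":0,"grip":-1},{"dx":0,"dy":0,"dz":0,"twist":0,"grip":-1},{"dx":0,"dy":0,"dz":0,"twist":0,"grip":-1}]' 40
python3 -c "
from h import *
fit('w15')"
```

```text
t: 39.12
eef_pos: [0.61, 0.1225, 0.0818]
ee_rot: [-3.139, -0.004, 3.014]
force: [0.3, -0.3, -1.3]
width: 0.0234
gripper_force: 40.0
t: 39.53
eef_pos: [0.6119, 0.1234, 0.0853]
ee_rot: [3.141, 0.001, 3.014]
force: [-0.4, 0.3, -1.5]
width: 0.0236
gripper_force: 40.0
TCP [611.9 123.4  85.3] 172.7
yellow [ 76. 197.] u 20.0 58.2 v 103.1 124.0
yellow [307. 194.] u 21.3 55.1 v -34.5 12.2
red [304. 155.] u 51.3 56.4 v -37.7 13.9
```

```bash
python3 -m crank '[{"dx":-0.0014,"dy":0.001,"dz":0,"twist":-0.2,"grip":-1},{"dx":-0.0014,"dy":0.001,"dz":-0.003,"twist":-0.2,"grip":-1},{"dx":-0.0014,"dy":0.001,"dz":-0.006,"twist":-0.2,"grip":-1},{"dx":-0.0014,"dy":0.001,"dz":-0.009,"twist":-0.2,"grip":-1},{"dx":-0.0014,"dy":0.001,"dz":-0.011,"twist":-0.2,"grip":-1}]' 40
python3 -m crank '[{"dx":0,"dy":0,"dz":-0.001,"twist":0,"grip":-1},{"dx":0,"dy":0,"dz":-0.002,"twist":0,"grip":-1},{"dx":0,"dy":0,"dz":-0.003,"twist":0,"grip":-1},{"dx":0,"dy":0,"dz":-0.004,"twist":0,"grip":-1},{"dx":0,"dy":0,"dz":-0.004,"twist":0,"grip":-1}]' 40
```

```text
t: 40.0
eef_pos: [0.6099, 0.1241, 0.0728]
ee_rot: [-3.141, -0.001, 3.01]
force: [-0.4, 0.3, -1.9]
width: 0.0238
gripper_force: 40.0
t: 40.42
eef_pos: [0.6102, 0.124, 0.0694]
ee_rot: [-3.141, -0.0, 3.01]
force: [0.5, -0.5, -2.1]
width: 0.0232
gripper_force: 40.0
```

In freely. Releasing and pressing home.

```bash
python3 -m crank '[{"dx":0,"dy":0,"dz":0,"twist":0,"grip":-0.15},{"dx":0,"dy":0,"dz":0,"twist":0,"grip":-0.15},{"dx":0,"dy":0,"dz":0,"twist":0,"grip":-0.15},{"dx":0,"dy":0,"dz":0.015,"twist":0,"grip":-0.15},{"dx":0,"dy":0,"dz":0.03,"twist":0,"grip":-0.15}]' 40
python3 -m crank '[{"dx":0,"dy":0,"dz":0,"twist":0,"grip":-1},{"dx":0,"dy":0,"dz":0,"twist":0,"grip":-1},{"dx":0,"dy":0,"dz":0,"twist":0,"grip":-1},{"dx":0,"dy":0,"dz":0,"twist":0,"grip":-1},{"dx":0,"dy":0,"dz":-0.008,"twist":0,"grip":-1}]' 40
python3 -m crank '[{"dx":0,"dy":0,"dz":-0.005,"twist":0,"grip":-1},{"dx":0,"dy":0,"dz":-0.01,"twist":0,"grip":-1},{"dx":0,"dy":0,"dz":-0.015,"twist":0,"grip":-1},{"dx":0,"dy":0,"dz":-0.02,"twist":0,"grip":-1},{"dx":0,"dy":0,"dz":-0.025,"twist":0,"grip":-1}]' 40
python3 -m crank '[{"dx":0,"dy":0,"dz":-0.001,"twist":0,"grip":-1},{"dx":0,"dy":0,"dz":-0.002,"twist":0,"grip":-1},{"dx":0,"dy":0,"dz":-0.003,"twist":0,"grip":-1},{"dx":0,"dy":0,"dz":-0.003,"twist":0,"grip":-1},{"dx":0,"dy":0,"dz":-0.003,"twist":0,"grip":-1}]' 40
python3 -m crank '[{"dx":0,"dy":0,"dz":0.03,"twist":0,"grip":-1},{"dx":0,"dy":0,"dz":0.07,"twist":0,"grip":-1},{"dx":0,"dy":0,"dz":0.11,"twist":0,"grip":-1},{"dx":0,"dy":-0.03,"dz":0.15,"twist":0,"grip":-1},{"dx":0,"dy":-0.05,"dz":0.17,"twist":0,"grip":-1}]' 40
python3 -m crank '[{"dx":0.03,"dy":-0.01,"dz":0,"twist":0,"grip":-1},{"dx":0.06,"dy":-0.02,"dz":0,"twist":0,"grip":-1},{"dx":0.06,"dy":-0.02,"dz":0,"twist":0,"grip":-1},{"dx":0.06,"dy":-0.02,"dz":0,"twist":0,"grip":-1},{"dx":0.06,"dy":-0.02,"dz":0,"twist":0,"grip":-1}]' 40
python3 -c "
from h import *
s,f=grab('wrist','w16');print(s['eef_pos'],s['ee_rot'])
for c in blobs(f[:228],'yellow',300,40000,5): print(pose(c,lambda p:wrist2w(p,.065,s),'ell'))"
```

```text
t: 40.83
eef_pos: [0.6096, 0.124, 0.0992]
ee_rot: [-3.141, -0.002, 3.01]
force: [0.8, -0.6, -0.6]
width: 0.0369
gripper_force: 0.0
t: 41.25
eef_pos: [0.6108, 0.1244, 0.0921]
ee_rot: [3.141, 0.001, 3.011]
force: [1.1, -1.4, 0.6]
width: 0.0098
gripper_force: 0.0
t: 41.67
eef_pos: [0.6103, 0.1232, 0.0664]
ee_rot: [-3.14, 0.0, 3.011]
force: [-0.5, -4.5, 5.4]
width: 0.0004
gripper_force: 2.9
t: 42.08
eef_pos: [0.6102, 0.1232, 0.0653]
ee_rot: [-3.14, 0.0, 3.011]
force: [-6.5, -3.7, 17.7]
width: 0.0003
gripper_force: 9.3
t: 42.5
eef_pos: [0.6107, 0.0747, 0.2362]
ee_rot: [3.141, 0.002, 3.013]
force: [0.8, -0.0, 0.3]
width: 0.0004
gripper_force: 0.0
t: 42.92
eef_pos: [0.6698, 0.054, 0.2322]
ee_rot: [-3.141, -0.002, 3.01]
force: [0.3, 0.7, -0.7]
width: 0.0006
gripper_force: 0.0
[0.66975225 0.05401775 0.23219099] [-3.14095604e+00 -1.78046376e-03  3.00984519e+00]
[724.1 289.1  81.7 105.5  38.2  -6.4  -3.4]
[594.  -12.5 171.  109.3  48.5  -7.8  -7. ]
[610.1 122.4  -8.1 110.   48.8  -7.7  -7.2]
[ 348.2 -272.7 -116.5   87.3   44.1   -6.    -1.2]
```

View pics/w16.png

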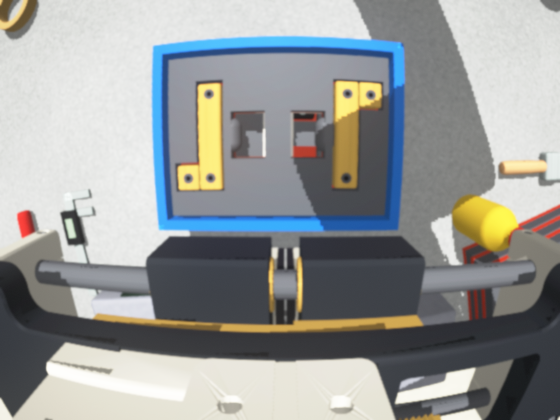

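The final view shows both ells flush in the tray at (210,135) and (345,135). The tray lies flat and square inside the box rim, and the robot is clear. I'm handing in.

```bash
python3 -c "
from station import arm
print(arm.job_done())"
```

```text
the job is handed in; nothing more can be done
None
```

I handed the job in at about 43 s: both black T-brackets found on the bench are pressed flush in the box foam, with the separator sheet laid over them, the tray stacked on top, and both yellow L-brackets pressed flush in the tray.

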